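Square up an incubator door frame by its diagonals

TASK

Check the small aluminium door frame on the sloping jig for squareness with the slide rule: hook its fixed end outside a corner stud and draw the slide out until its jaw seats against the stud diagonally across, first across the lower-left and upper-right studs (as seen from the robot), then across the other two, holding each for a moment to read it and leaving the lever alone meanwhile. Lay the rule back on its mat, jaws down, and swing the jig's lever as far as needed to make the two diagonals equal to within 3 mm (it may need no change). Do not disturb the other things on the bench.

Things in the scene. Friction and masses are not known exactly. Their poses are not given: they have to be found in the camera images.
- jig: Fixed grey sloping jig, foot 170 (x) x 200 (y) mm, 120 tall. Origin: centre of its underside on the bench; x horizontal, away from the robot (up the slope), y to the left, z up. It carries a dark steel board sloping at 25 deg, low edge nearest the robot, and on it the aluminium frame; its lever stands out on the left.
- board: The dark steel sloping board, 160 x 190 mm, fixed to the jig. Origin: centre of its upper face. x runs up the slope, y to the left, z is the board's normal (leans 25 deg towards the robot). The frame's sill (bottom bar) is fixed along its y.
- left_bar: Left side bar of the aluminium door frame. Origin: its pivot, at the lower left stud; x runs up along the bar, parallel to the board's x when the frame is square. The frame is a pivoted parallelogram: stud centres 130 mm apart along sill and head bar, 100 mm apart along each side bar; bars lie within 12 mm of the board.
- stud_low_left (a point): Lower left corner stud of the frame as seen from the robot: steel pin 12 mm across, square to the board, rising to 32 mm above it (20 mm above the bars). Point: on its axis 25 mm above the board. Fixed.
- stud_low_right (a point): Lower right corner stud of the frame as seen from the robot: steel pin 12 mm across, square to the board, rising to 32 mm above it (20 mm above the bars). Point: on its axis 25 mm above the board. Fixed.
- stud_high_left (a point): Upper left corner stud of the frame as seen from the robot: steel pin 12 mm across, square to the board, rising to 32 mm above it (20 mm above the bars). Point: on its axis 25 mm above the board. Moves with the frame.
- stud_high_right (a point): Upper right corner stud of the frame as seen from the robot: steel pin 12 mm across, square to the board, rising to 32 mm above it (20 mm above the bars). Point: on its axis 25 mm above the board. Moves with the frame.
- rule: Loose slide rule, 190 g: aluminium bar 192 mm long, 16 wide, from 16 to 24 mm above the origin, along its x, with a V-notched jaw hanging 16 mm below it at the fixed hook and another on the slide. Both notches open to +x: the hook catches a stud from outside, the slide's jaw meets the far stud from inside. Origin: under the hook's seat, level with the jaws' undersides; z up when it lies flat.
- hook_seat (a point): Centre that a stud seated in the fixed hook's V takes: 8 mm above the rule's origin. Axes as the rule. Each jaw is 30 mm wide and reaches 14 mm behind and 8 mm ahead of its seat point: hold the hook about 18 mm beyond the stud to lower it clear, bar just above the stud tops.
- slide_seat (a point): Centre that a stud seated in the sliding jaw's V takes: in the rule's frame at x = 130 mm + slide value, z = 8 mm.
- slide_grip (a point): Middle of the slide's black grip block (36 long x 24 wide x 28 mm tall, from 25 to 53 mm above the rule's origin, above the bar). In the rule's frame at x = 95 mm + slide value, z = 44 mm: always 35 mm behind and 36 mm above slide_seat. Axes as the rule; pinch it across y.
- rule_slide (a joint): How far the slide is drawn out along the rule's +x, 0 to 0.060 m. A spring closes it (2 N closed, 4 N drawn out): with the slide held and the hook caught, pulling the slide draws it out; unhooked it closes by itself. With both jaws seated the diagonal between stud centres is 0.130 m + this value (0.150 to 0.178 occur).
- lever_grip (a point): Middle of the upper part of the lever's black upright post (16 mm across, free from 30 to 80 mm above the bench), 80 mm from the pivot; point 60 mm above the bench. The lever sticks out to the jig's left, takes about 4 N at the post and stays where it is left.
- lever_pivot (a point): On the lever's vertical axis, 60 mm above the bench. Turning the lever counter-clockwise from above (post towards the robot) by 1 rad swings both side bars 0.16 rad counter-clockwise about the board's normal (head bar to the left): the lower-left to upper-right diagonal shortens, the other grows, each by about 79 mm per rad of the bars. Travel 1.9 rad; no mark shows square; it may start square.
- mat: Thin fixed dark blue mat, 260 (x) x 120 (y) x 3 mm, the rule's place. Origin: centre of its underside, on the bench.
- bottle: Bystander, leave alone: amber glass bottle, 64 mm across, 120 tall. Origin: centre of its underside.
- jar: Bystander, leave alone: small clear closed jar, 60 mm across, 65 tall. Origin: centre of its underside.
- beaker: Bystander, leave alone: open glass beaker, 70 mm across, 90 tall. Origin: centre of its underside.
- slide_box: Bystander, leave alone: grey flat box, 90 x 160 x 35 mm. Origin: centre of its underside.
- dishes: Bystander, leave alone: clear stack of dishes, 90 mm across, 45 tall. Origin: centre of its underside.
- can: Bystander, leave alone: plain metal can, 70 mm across, 100 tall. Origin: centre of its underside.
Not all that is in view belongs to the job. What is shaped like the rule but purple or red is not meant.

How it is judged (in metres and radians):
On the way, in this order (a step that is already met when the one before it is completed fails the run):
1. the rule spans the lower-left and upper-right studs, both jaws seated (within 7 mm), lever as found (within 12 mm) (((distance between hook_seat and stud_low_left below 0.007 m and distance between slide_seat and stud_high_right below 0.007 m) or (distance between hook_seat and stud_high_right below 0.007 m and distance between slide_seat and stud_low_left below 0.007 m)) and distance of lever_grip from where it was at the start of the episode below 0.012 m), for 0.2 s.
2. the rule spans the lower-right and upper-left studs, both jaws seated (within 7 mm), lever still as found (((distance between hook_seat and stud_low_right below 0.007 m and distance between slide_seat and stud_high_left below 0.007 m) or (distance between hook_seat and stud_high_left below 0.007 m and distance between slide_seat and stud_low_right below 0.007 m)) and distance of lever_grip from where it was at the start of the episode below 0.012 m), for 0.2 s.
At the end, for the whole second after the job is handed in: The frame is square: side bars within 0.020 rad of the board's x (diagonals within about 3 mm). The rule lies still, jaws down, flat within 0.12 rad, its origin under 12 mm high, on its mat: slide grip within 80 mm of the mat's centre, hook no more than 10 mm beyond its edges (angle between the x axis of left_bar and the x axis of board, either way round below 0.02 rad and horizontal distance between slide_grip and mat below 0.08 m and x of hook_seat in the frame of mat between -0.14 and 0.14 m and y of hook_seat in the frame of mat between -0.07 and 0.07 m and height (world z) of rule below 0.012 m and angle between rule's own z axis and vertical below 0.12 rad and linear speed of rule below 0.02 m/s); the robot touches nothing.
It fails at once if a bystander is moved more than 30 mm (distance of any of bottle, jar, beaker, slide_box, dishes, can from where it was at the start of the episode above 0.03 m).
It also fails if it takes over 72 s, if anything falls off the work surface, if the arm or the gripper's body presses on something with over 40 N, if the wrist force passes 120 N, or if a joint passes its speed limit or range.

ROBOT

A 6-joint arm with a two-finger parallel gripper is mounted at the origin on the work surface. World frame = base frame: x ahead of the robot, y to its left, z up, the work surface at z = 0. Lengths are in m, angles in degrees, forces in N, time in s.
With the tool pointing down it reaches from about 0.4 to 0.825 m from the base axis. Payload 7 kg.
Tool frame: the origin (TCP) lies midway between the tips of the shut fingers; the grasp point (between the pads) lies 19 mm behind it; z points along the fingers, y is the line along which they close (so a half turn about z gives the same grasp; the last joint's range is limited). The gripper opens to 88 mm and grips with 3 to 60 N. Pads are 19 mm wide; open, the fingers measure 130 mm over their backs; the gripper's body (78 mm by 193 mm) begins 47 mm behind the grasp point.
Start: joints at [92.137, 20.546, 0.682, 0, -70.136, -16.507], TCP at [0.168, 0.654, 0.227] pointing down, gripper open.
Joint ranges: [-176.03, 176.03], [-82.01, 121.73], [-58.28, 71.71], [-173.87, 95.51], [-174.79, -0.11], [-173.66, 173.66]. Speed limits (degrees/s): [136.94, 136.94, 172.46, 180, 180, 180].

INTERFACE

Orientations are given as [roll, pitch, yaw] about the fixed x, y, z axes, in that order (R = Rz(yaw) Ry(pitch) Rx(roll)).
In Python, from plant import r gives the robot as it stands. The module is installed in compiled form; this text tells all that it offers.
- The arm moves only by the tool play_rows, never from a script. Its argument "rows" is a list of rows, each an object with "slide": the shift along the tool's x, y, z as a fraction of full scale, a list of three; "delta_rot": the turn, a rotation vector about the tool's x, y, z as a fraction of full scale, a list of three; "fingers": the opening, from -1 (shut) to 1 (fully open). In form: [{"slide": [x, y, z], "delta_rot": [rx, ry, rz], "fingers": fingers}, ...]. A call has 1 to 8 rows; each row shifts and turns the commanded pose from where the row before left it, along the tool's axes as they then stand; what a row does not reach is not made up. Full scale, the value 1, is 0.15 m for a shift and 0.08 rad for a turn. A row lasts 1/8 s, in which the tool goes at most 62.5 mm and 10.7 degrees, less where a joint would pass 70% of its speed; a pose out of reach is approached as far as the arm can. A call with a number of a shift or a turn outside -1 to 1 is refused whole. A call with a gripper value outside its range is refused whole. The fingers move at their own pace and stop on an object; "squeeze" is the grip in N (left out, the last holds). Time passes only in rows, so rows that do not move let the fingers close. It gives the time, the measured TCP pose, the force, the opening and the grip force at its end, in the units of the state.
- r.get_state(): the state, without advancing time (a new reading comes with each control period).
- r.capture(name): name is "side" or "top"; returns a dict with "image" (420x560x3 uint8, blue, green, red), "fx", "fy", "cx", "cy" (pixels), "distortion" ([k1, k2, p1, p2, k3] as OpenCV has them; the pictures are not rectified), "R" (3x3) and "t" (3): a world point X has camera coordinates R X + t. Camera axes: x right, y down, z forward; pixel columns grow to the right and rows downward; lengths in m; the calibration is good to about 2 mm. A picture is of the moment at which its call begins. There is no depth.
- r.close_job(): hands the job in; it is judged then, once.
The state is a dict: "time_s": time; "joints": joint angles; "qd": joint speeds; "joint_torque": joint torques, N m; "tcp_pos": TCP position; "eef_rot": TCP orientation; "contact_force": force on the tool from outside, world axes, zero at the start; "moment": the same for the moment, N m; "gripper_width": finger opening in m; "gripper_force": force on a finger pad.
Only numpy, scipy, OpenCV 4.12 (cv2) and the standard library are available. Lean on these libraries where they do the work, as an engineer would, in place of code of your own. Each camera call takes 0.05 s, during which the arm holds its last target. There are 200 camera calls.

## Working session

There is one attempt and no reset: what is moved stays moved. The work goes in short steps, Python scripts to look and compute and a tool call to move; the robot and the scene stay as the last step left them, time stands still between calls to the robot, and variables do not carry over. Pictures are saved under pics/ and viewed, at most 10 in all, crops included, and the job is handed in when it is done.

Besides the shell and the picture viewer there is one more tool, called as name(argument=value, ...), one argument or row to a line, values as JSON. play_rows: Moves the arm, as the interface text tells. Shift numbers are shares of 0.15 m and turn numbers shares of 0.08 rad, none past 1 either way. Its arguments: {"type":"object","properties":{"rows":{"type":"array"},"squeeze":{"type":"number"}},"required":["rows"]}

```bash
mkdir -p pics; cat > h.py <<'E'
import numpy as np, cv2
from plant import r
from scipy.spatial.transform import Rotation as Ro
def cap(n,name=None):
    c=r.capture(n); c={k:(np.array(v) if k!='image' else v) for k,v in c.items()}
    c['K']=np.array([[c['fx'],0,c['cx']],[0,c['fy'],c['cy']],[0,0,1.]])
    if name: cv2.imwrite('pics/'+name+'.png',c['image'])
    return c
def ray(c,uv):
    p=cv2.undistortPoints(np.array([[uv]],float),c['K'],c['distortion'])[0,0]
    d=c['R'].T@np.array([p[0],p[1],1]); o=-c['R'].T@c['t']; return o,d/np.linalg.norm(d)
def onz(c,uv,z):
    o,d=ray(c,uv); return o+d*(z-o[2])/d[2]
def tri(c1,u1,c2,u2):
    o1,d1=ray(c1,u1);o2,d2=ray(c2,u2)
    s=np.linalg.lstsq(np.c_[d1,-d2],o2-o1,rcond=None)[0]
    a=o1+s[0]*d1;b=o2+s[1]*d2; return (a+b)/2,np.linalg.norm(a-b)
def proj(c,X):
    return cv2.projectPoints(np.array(X,float).reshape(-1,3),cv2.Rodrigues(c['R'])[0],c['t'],c['K'],c['distortion'])[0][:,0]
E
python3 - <<'E'
from h import *
for n in('side','top'):
    c=cap(n,n+'0'); print(n,-c['R'].T@c['t'],c['R'][2],c['fx'])
s=r.get_state();print(s)
E
```

```text
side [ 0.27446401 -0.999983    1.09602954] [ 0.18867641  0.6629643  -0.72448571] 398.7514480447856
top [ 0.22831563 -0.07567548  1.57253405] [ 0.18517094  0.00725416 -0.98267955] 463.4385768352131
{'time_s': 0.1, 'joints': array([ 9.21371830e+01,  2.05866363e+01,  6.40120706e-01, -1.85017180e-02,
       -7.01367467e+01, -1.65063651e+01]), 'qd': array([ 0.01624804, -0.11182646,  0.06012006,  0.11055199, -0.01788761,
       -0.06433428]), 'joint_torque': array([-1.84630233e-03, -5.84167850e+01,  2.93751276e+01,  7.01544240e+00,
        1.02132914e-02, -5.56771636e-05]), 'tcp_pos': array([0.16743289, 0.6534539 , 0.22573016]), 'eef_rot': array([ 1.79915227e+02, -6.98184178e-03, -1.43754761e+01]), 'contact_force': array([ 0.04739393, -0.71326755, -0.60656914]), 'moment': array([-0.03873691,  0.04973468, -0.02210867]), 'gripper_force': 0.0, 'gripper_width': 0.08722593771045124}
```

View pics/side0.png

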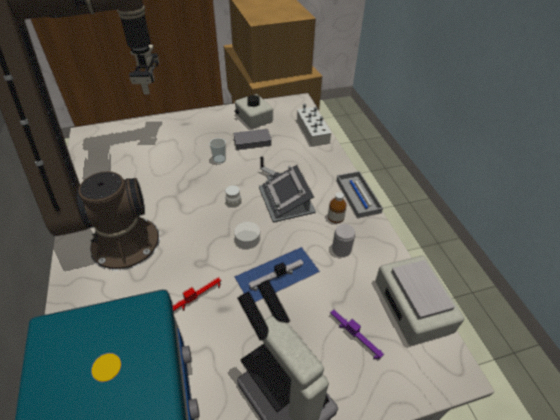

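View pics/top0.png

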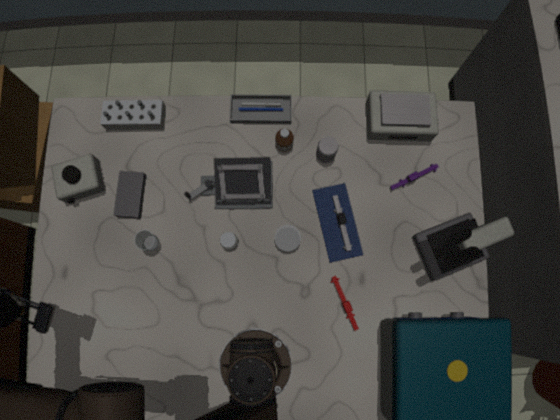

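The side view has the jig at (288,192), its lever at (263,163) and the mat with the rule at (278,272). The top view has the jig at (243,182), lever post at (188,195), mat at (338,222) and rule grip at (341,218). The red and purple rules are decoys. I'll enlarge the parts that matter.

```bash
python3 - <<'E'
import cv2,numpy as np
t=cv2.imread('pics/top0.png');s=cv2.imread('pics/side0.png')
f=lambda im,x,y:cv2.convertScaleAbs(cv2.resize(im[y:y+75,x:x+100],None,fx=4,fy=4,interpolation=cv2.INTER_CUBIC),alpha=1.5)
a=np.vstack([np.hstack([f(t,180,145),f(t,300,185)]),np.hstack([f(s,235,150),f(s,230,238)])])
cv2.imwrite('pics/crop0.png',a)
E
```

```text
(no output)
```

View pics/crop0.png

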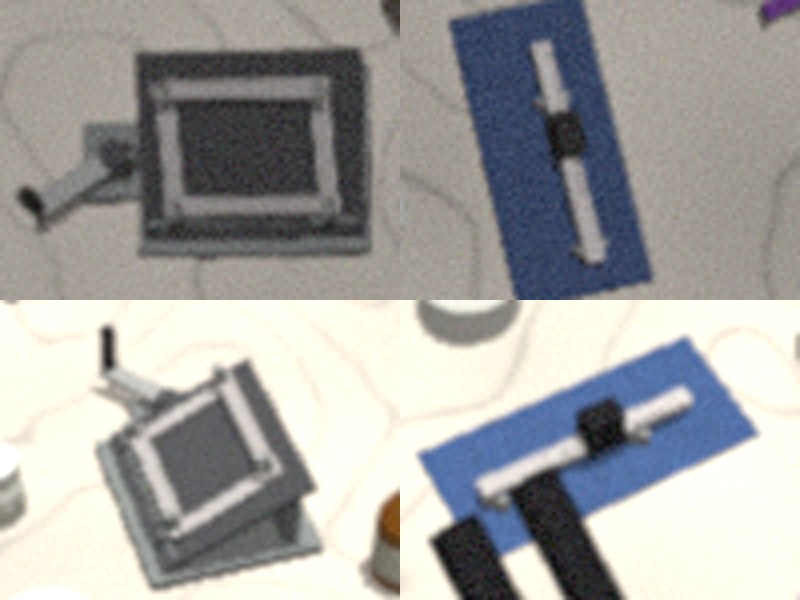

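The crops show the head bar leaning left, by about 15 crop px over the side-bar height. The lever post is at crop (30,200), top. The rule's hook is at the near end, crop (590,255), with its +x pointing away from the robot and slightly left. Now for measurements.

```bash
cat > meas.py <<'E'
from h import *
def avg(n,k=4):
    c=cap(n); im=c['image'].astype(float)
    for i in range(k-1): im+=r.capture(n)['image']
    c['image']=(im/k).astype(np.uint8); return c
def up(c,x,y,w,h,f=6):
    return cv2.resize(c['image'][y:y+h,x:x+w],None,fx=f,fy=f,interpolation=cv2.INTER_CUBIC)
def back(p,x,y,f=6): return (np.array(p,float)+.5)/f-.5+[x,y]
def conts(m): return sorted(cv2.findContours(m,cv2.RETR_LIST,cv2.CHAIN_APPROX_NONE)[0],key=cv2.contourArea)[::-1]
def quad(cn):
    # 4 lines fitted to the contour sides, intersected
    hull=cv2.convexHull(cn)
    q=cv2.approxPolyN(hull,4,ensure_convex=True).reshape(-1,2).astype(float); P=cn.reshape(-1,2).astype(float); L=[]
    for i in range(4):
        a,b=q[i],q[(i+1)%4]; d=(b-a)/np.linalg.norm(b-a); n=np.array([-d[1],d[0]]); s=(P-a)@d; l=np.linalg.norm(b-a)
        S=P[(s>.15*l)&(s<.85*l)&(abs((P-a)@n)<.08*l)]
        v=cv2.fitLine(S.astype(np.float32),cv2.DIST_HUBER,0,.01,.01).ravel(); L.append(np.cross([v[2],v[3],1],[v[2]+v[0],v[3]+v[1],1]))
    o=[]
    for i in range(4):
        x=np.cross(L[i-1],L[i]); o.append(x[:2]/x[2])
    return np.array(o)
E
cat > m1.py <<'E'
from meas import *
np.set_printoptions(precision=4,suppress=True)
T=avg('top');S=avg('side')
import pickle;pickle.dump((T,S),open('ts.pkl','wb'))
for n,c,(x,y,w,h) in(('T',T,(205,148,75,65)),('S',S,(255,160,65,62))):
    u=up(c,x,y,w,h); g=cv2.cvtColor(u,cv2.COLOR_BGR2GRAY); g=cv2.GaussianBlur(g,(7,7),0)
    print(n,'gray pct',np.percentile(g,[5,20,35,50,65,80,95]))
    cv2.imwrite('pics/g%s.png'%n,g)
# mat
hsv=cv2.cvtColor(up(T,305,175,65,95),cv2.COLOR_BGR2HSV)
m=cv2.inRange(hsv,(100,90,20),(130,255,255)); cn=conts(m)[0]; q=back(quad(cn),305,175)
Q=np.array([onz(T,p,.003) for p in q]); print('mat',Q,Q.mean(0),np.linalg.norm(Q-np.roll(Q,1,0),axis=1))
# bar: bright, unsaturated inside mat
m2=np.zeros_like(m);cv2.drawContours(m2,[cv2.convexHull(cn)],-1,255,-1); m2=cv2.erode(m2,np.ones((15,15)))
b=cv2.inRange(hsv,(0,0,100),(180,70,255))&m2
pts=[p for k in conts(b)[:2] for p in k.reshape(-1,2)]
rc=cv2.minAreaRect(np.array(pts)); bx=back(cv2.boxPoints(rc),305,175); B=np.array([onz(T,p,.027) for p in bx]);print('bar',[len(k) for k in conts(b)[:4]],B,B.mean(0),np.linalg.norm(B-np.roll(B,1,0),axis=1))
d=cv2.inRange(hsv,(0,0,0),(180,255,45))&m2; k=conts(d)[0];M=cv2.moments(k);gt=back([M['m10']/M['m00'],M['m01']/M['m00']],305,175)
print('gripT',gt,cv2.contourArea(k)/36,onz(T,gt,.05))
E
python3 m1.py
```

```text
T gray pct [ 35.  38.  47.  70.  90. 106. 110.]
S gray pct [ 60.  65.  88. 124. 165. 171. 176.]
mat [[ 0.375  -0.3563  0.003 ]
 [ 0.3489 -0.2466  0.003 ]
 [ 0.5945 -0.1886  0.003 ]
 [ 0.6201 -0.2981  0.003 ]] [ 0.4846 -0.2724  0.003 ] [0.252  0.1127 0.2524 0.1124]
bar [316, 230] [[ 0.57   -0.2559  0.027 ]
 [ 0.5738 -0.2695  0.027 ]
 [ 0.3901 -0.3152  0.027 ]
 [ 0.3865 -0.3018  0.027 ]] [ 0.4801 -0.2856  0.027 ] [0.1892 0.0142 0.1893 0.0139]
gripT [340.6359 218.5408] 103.40277777777777 [ 0.4886 -0.2787  0.05  ]
```

```bash
cat > m2.py <<'E'
from meas import *
import pickle
np.set_printoptions(precision=4,suppress=True)
T,S=pickle.load(open('ts.pkl','rb'))
vis=[]
for n,c,(x,y,w,h),th in(('T',T,(205,148,75,65),60),('S',S,(255,160,65,62),95)):
    u=up(c,x,y,w,h); g=cv2.GaussianBlur(cv2.cvtColor(u,cv2.COLOR_BGR2GRAY),(7,7),0)
    m=(g<th).astype(np.uint8)*255
    ks=conts(m)[:4]; print(n,[cv2.contourArea(k)/36 for k in ks])
    v=u.copy()
    for i,k in enumerate(ks[:3]):
        q=quad(k); b=back(q,x,y); print(i,b.ravel())
        cv2.drawContours(v,[k],-1,[(0,0,255),(0,255,0),(255,0,0)][i],1)
        for p in q: cv2.circle(v,tuple(int(a) for a in p),3,(0,255,255),-1)
    vis.append(v[:360,:390])
cv2.imwrite('pics/jig.png',cv2.convertScaleAbs(np.hstack(vis),alpha=1.5))
E
python3 m2.py
```

```text
T [2713.875, 706.6527777777778, 8.666666666666666, 6.152777777777778]
0 [271.1197 204.8134 193.6742 204.577  218.9566 158.2392 270.3581 157.1913]
1 [261.416  163.2404 264.8033 197.9348 220.9519 198.596  217.6309 164.618 ]
2 [279.4167 147.5833 279.4167 152.2846 278.3406 151.0312 275.9365 147.5833]
S [1455.6805555555557, 22.291666666666668, 1.3888888888888888, 0.4027777777777778]
0 [320.4109 210.6744 275.9777 221.2424 258.4521 178.2111 297.7705 167.4645]
1 [262.7243 159.5833 263.3027 166.566  260.0833 168.1741 260.0833 159.5833]
2 [271.5839 216.75   270.75   216.75   270.0855 216.0855 270.7042 214.6083]
```

View pics/jig.png

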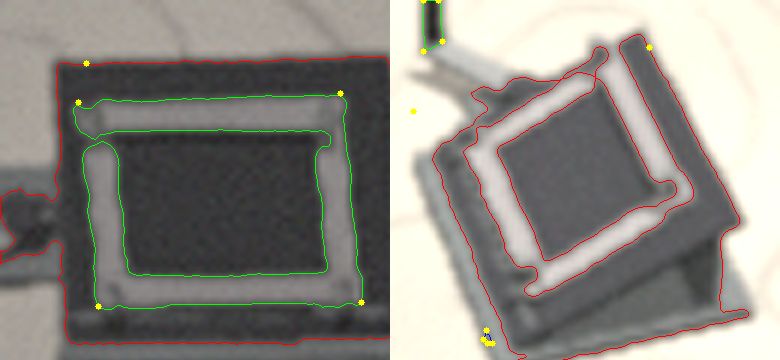

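Left panel is the top view: the bars' outer quad has its corners at (80,102), (340,95), (360,302) and (98,306). Right panel is the side view, with the bars clearly visible. I'll fit edge lines and triangulate the bar centrelines.

```bash
cat > m3.py <<'E'
from meas import *
import pickle
np.set_printoptions(precision=4,suppress=True)
def edge(g,p,q,f,hw=1.6):
    p=np.array(p,float);q=np.array(q,float);d=(q-p)/np.linalg.norm(q-p);n=np.array([-d[1],d[0]])
    o=np.arange(-hw,hw+.01,.1);out=[]
    for s in np.linspace(0,1,40):
        a=p+s*(q-p);xy=(a+o[:,None]*n).astype(np.float32)
        v=cv2.remap(g,xy[None,:,0],xy[None,:,1],cv2.INTER_CUBIC)[0]
        w=abs(np.gradient(v)); w[w<.4*w.max()]=0; out.append(a+(w@o/w.sum())*n)
    l=cv2.fitLine(np.float32(out),cv2.DIST_HUBER,0,.01,.01).ravel()
    return l
def mid(l1,l2):
    d=l1[:2]*np.sign(l1[:2]@l2[:2])+l2[:2] if 0 else None
def inter(a,b):
    t=np.linalg.solve(np.c_[a[:2],-b[:2]],b[2:]-a[2:]);return a[2:]+t[0]*a[:2]
def quadof(g,E): # E: left,bottom,right,top edges -> LL,LR,HR,HL
    L=[edge(g,*e,1) for e in E]; return np.array([inter(L[0],L[1]),inter(L[1],L[2]),inter(L[2],L[3]),inter(L[3],L[0])])
def conv(E,x,y,ox=0): return [[back(np.array(p)-[ox,0],x,y) for p in e] for e in E]
Ti=conv([((119,165),(122,260)),((135,274),(315,272)),((327,260),(318,160)),((310,130),(135,131))],205,148)
To=conv([((86,165),(97,285)),((125,305),(330,303)),((357,275),(345,125)),((320,96),(125,102))],205,148)
Si=conv([((585,88),(505,138)),((500,155),(540,250)),((555,258),(650,210)),((660,175),(605,95))],255,160,390)
So=conv([((488,131),(575,85)),((468,155),(522,265)),((560,284),(655,220)),((685,175),(628,60))],255,160,390)
def frame(T,S):
    gt,gs=[cv2.cvtColor(c['image'],cv2.COLOR_BGR2GRAY).astype(np.float32) for c in(T,S)]
    R=[]
    for a,b in((Ti,Si),(To,So)):
        qa,qb=quadof(gt,a),quadof(gs,b)
        X=[tri(T,u,S,v) for u,v in zip(qa,qb)]; R.append([x[0] for x in X]); print('gap mm',[round(1e3*x[1],1) for x in X])
    return np.array(R)
if __name__=='__main__':
    T,S=pickle.load(open('ts.pkl','rb'))
    R=frame(T,S); P=R.mean(0)
    for n,Q in(('in',R[0]),('out',R[1]),('mid',P)):
        print(n,Q.ravel()); print(' sides',np.linalg.norm(np.roll(Q,-1,0)-Q,axis=1),'diag LL-HR',np.linalg.norm(Q[2]-Q[0]),'LR-HL',np.linalg.norm(Q[1]-Q[3]))
    c=P.mean(0);n=np.linalg.svd(P-c)[2][2];n*=np.sign(n[2]);print('c',c,'normal',n,'tilt',np.degrees(np.arccos(n[2])))
    e=P[0]-P[1];print('sill yaw deg',np.degrees(np.arctan2(-e[0],e[1])))
E
python3 m3.py
```

```text
gap mm [np.float64(2.3), np.float64(1.9), np.float64(0.4), np.float64(3.3)]
gap mm [np.float64(4.1), np.float64(2.7), np.float64(4.1), np.float64(0.5)]
in [ 0.5692  0.1096  0.0423  0.5717 -0.0046  0.045   0.6469  0.0032  0.078
  0.6445  0.116   0.0779]
 sides [0.1143 0.0825 0.1129 0.0836] diag LL-HR 0.13655081120231 LR-HL 0.1447345658012258
out [ 0.5524  0.1248  0.0402  0.5582 -0.0225  0.0364  0.6643 -0.0118  0.0836
  0.6615  0.1348  0.0769]
 sides [0.1475 0.1167 0.1467 0.1155] diag LL-HR 0.18182624875178088 LR-HL 0.19249291091329854
mid [ 0.5608  0.1172  0.0412  0.5649 -0.0135  0.0407  0.6556 -0.0043  0.0808
  0.653   0.1254  0.0774]
 sides [0.1308 0.0996 0.1298 0.0994] diag LL-HR 0.1591203420508066 LR-HL 0.16857911081303006
c [0.6086 0.0562 0.06  ] normal [-0.3853  0.0003  0.9228] tilt 22.65988899851668
sill yaw deg 1.7895085137217848
```

Sides come out at 130.8 and 99.6 mm, as they should (130 and 100). The diagonals are about 159 and 168.6 mm, so the frame leans about 0.06 rad counter-clockwise. Now a move planner.

```bash
cat > plan.py <<'E'
from h import *
import json
def fr(x,z):
    z=np.array(z,float);z/=np.linalg.norm(z);x=np.array(x,float);x-=x@z*z;x/=np.linalg.norm(x);return np.c_[x,np.cross(z,x),z]
def down(yaw): a=np.radians(yaw);return fr([np.cos(a),np.sin(a),0],[0,0,-1])
def cur():
    s=r.get_state();return np.array(s['tcp_pos']),Ro.from_euler('xyz',s['eef_rot'],degrees=True).as_matrix()
def plan(p1,R1,n=None,start=None,speed=.05,show=True):
    p0,R0=start or cur(); rv=Ro.from_matrix(R0.T@R1).as_rotvec(); d=np.array(p1)-p0
    n=n or int(max(np.ceil(np.linalg.norm(d)/speed),np.ceil(abs(rv).max()/.078),1)); R=R0
    rows=[]
    for k in range(n):
        rows.append([list(np.round(R.T@d/n/.15,3)),list(np.round(rv/n/.08,3))]); R=R@Ro.from_rotvec(rv/n).as_matrix()
    if show:
        print('rows',n)
        for a in rows: print(*[f'{v:g}' for v in a[0]],'|',*[f'{v:g}' for v in a[1]])
    return (np.array(p1),R1)
# board
psi=np.radians(1.5);t=np.radians(25)
xb=np.array([np.cos(t)*np.cos(psi),np.cos(t)*np.sin(psi),np.sin(t)]);yb=np.array([-np.sin(psi),np.cos(psi),0]);zb=np.cross(xb,yb)
C=np.array([.6086,.0562,.060])-.009*zb   # board face under frame centre (bars seen about 9 mm up)
th=.06;sd=xb*np.cos(th)+yb*np.sin(th)
ST={'LL':C-.05*sd+.065*yb,'LR':C-.05*sd-.065*yb,'HL':C+.05*sd+.065*yb,'HR':C+.05*sd-.065*yb}
def span(a,b,off,val,h=.026):
    """TCP pose with hook_seat 'off' behind stud a (towards b), seat h above board, slide value val"""
    u=ST[b]-ST[a];u/=np.linalg.norm(u)
    # TCP: rule z=.027, seat z=.008
    return ST[a]+u*(off+.095+val)+zb*(h+.019),fr(u,-zb)
E
python3 - <<'E'
from plan import *
np.set_printoptions(precision=4,suppress=True)
print(ST); [print(a,b,*span(a,b,-.018,0,.06)) for a,b in(('LL','HR'),('LR','HL'))]
s=plan([.45,.35,.22],down(0)); s=plan([.492,-.281,.16],down(14),start=s)
E
```

```text
{'LL': array([0.5656, 0.1171, 0.0308]), 'LR': array([ 0.569 , -0.0129,  0.0308]), 'HL': array([0.6558, 0.1255, 0.0729]), 'HR': array([ 0.6592, -0.0045,  0.0729])}
LL HR [0.5775 0.0574 0.1228] [[ 0.5885 -0.6893  0.4225]
 [-0.7638 -0.6453  0.0111]
 [ 0.265  -0.3292 -0.9063]]
LR HL [0.5752 0.0494 0.1216] [[ 0.515   0.7459  0.4225]
 [ 0.8199 -0.5724  0.0111]
 [ 0.2501  0.3407 -0.9063]]
rows 9
0.259 0.166 0.005 | 0 0 -0.348
0.254 0.173 0.005 | 0 0 -0.348
0.249 0.18 0.005 | 0 0 -0.348
0.244 0.187 0.005 | 0 0 -0.348
0.238 0.194 0.005 | 0 0 -0.348
0.233 0.2 0.005 | 0 0 -0.348
0.227 0.207 0.005 | 0 0 -0.348
0.221 0.213 0.005 | 0 0 -0.348
0.215 0.219 0.005 | 0 0 -0.348
rows 13
0.022 0.324 0.031 | 0 0 -0.235
0.015 0.324 0.031 | 0 0 -0.235
0.009 0.324 0.031 | 0 0 -0.235
0.003 0.324 0.031 | 0 0 -0.235
-0.003 0.324 0.031 | 0 0 -0.235
-0.009 0.324 0.031 | 0 0 -0.235
-0.015 0.324 0.031 | 0 0 -0.235
-0.021 0.324 0.031 | 0 0 -0.235
-0.027 0.323 0.031 | 0 0 -0.235
-0.033 0.323 0.031 | 0 0 -0.235
-0.039 0.322 0.031 | 0 0 -0.235
-0.045 0.321 0.031 | 0 0 -0.235
-0.051 0.32 0.031 | 0 0 -0.235
```

play_rows(
  rows=[
    {"slide":[0.29,0.19,0.005],"delta_rot":[0,0,-0.4],"fingers":0.5},
    {"slide":[0.285,0.2,0.005],"delta_rot":[0,0,-0.4],"fingers":0.5},
    {"slide":[0.28,0.205,0.005],"delta_rot":[0,0,-0.4],"fingers":0.5},
    {"slide":[0.275,0.215,0.005],"delta_rot":[0,0,-0.4],"fingers":0.5},
    {"slide":[0.265,0.225,0.005],"delta_rot":[0,0,-0.4],"fingers":0.5},
    {"slide":[0.26,0.23,0.005],"delta_rot":[0,0,-0.4],"fingers":0.5},
    {"slide":[0.255,0.235,0.005],"delta_rot":[0,0,-0.4],"fingers":0.5},
    {"slide":[0.1,0.2,0.005],"delta_rot":[0,0,-0.33],"fingers":0.5},
  ],
)

```text
time_s: 1.5
tcp_pos: [0.4319, 0.3549, 0.2206]
eef_rot: [-180.0, -0.0, -0.1]
contact_force: [-0.0, -0.5, 0.2]
gripper_width: 0.0659
gripper_force: 0.0
```

play_rows(
  rows=[
    {"slide":[0.02,0.324,0.03],"delta_rot":[0,0,-0.24],"fingers":0.3},
    {"slide":[0.015,0.324,0.03],"delta_rot":[0,0,-0.24],"fingers":0.3},
    {"slide":[0.01,0.324,0.03],"delta_rot":[0,0,-0.24],"fingers":0.3},
    {"slide":[0.005,0.324,0.03],"delta_rot":[0,0,-0.24],"fingers":0.3},
    {"slide":[0,0.324,0.03],"delta_rot":[0,0,-0.24],"fingers":0.3},
    {"slide":[-0.01,0.324,0.03],"delta_rot":[0,0,-0.24],"fingers":0.3},
    {"slide":[-0.015,0.324,0.03],"delta_rot":[0,0,-0.24],"fingers":0.3},
    {"slide":[-0.02,0.324,0.03],"delta_rot":[0,0,-0.24],"fingers":0.3},
  ],
)

```text
time_s: 2.5
tcp_pos: [0.4572, -0.0331, 0.1849]
eef_rot: [-180.0, -0.1, 8.8]
contact_force: [0.6, 0.4, -0.3]
gripper_width: 0.0569
gripper_force: 0.0
```

```bash
python3 - <<'E'
from plan import *
s=plan([.492,-.281,.10],down(14)); s=plan([.492,-.281,.031],down(14),start=s,n=3)
E
```

```text
rows 6
-0.004 0.278 0.094 | -0 -0.002 -0.188
-0.008 0.278 0.094 | -0 -0.002 -0.188
-0.013 0.278 0.094 | -0 -0.002 -0.188
-0.017 0.278 0.094 | -0 -0.002 -0.188
-0.021 0.277 0.094 | -0 -0.002 -0.188
-0.025 0.277 0.094 | -0 -0.002 -0.188
rows 3
0 0 0.153 | 0 0 0
0 0 0.153 | 0 0 0
0 0 0.153 | 0 0 0
```

play_rows(
  rows=[
    {"slide":[-0.004,0.278,0.09],"delta_rot":[0,0,-0.19],"fingers":0.3},
    {"slide":[-0.008,0.278,0.09],"delta_rot":[0,0,-0.19],"fingers":0.3},
    {"slide":[-0.013,0.278,0.09],"delta_rot":[0,0,-0.19],"fingers":0.3},
    {"slide":[-0.017,0.278,0.09],"delta_rot":[0,0,-0.19],"fingers":0.3},
    {"slide":[-0.021,0.277,0.09],"delta_rot":[0,0,-0.19],"fingers":0.3},
    {"slide":[-0.025,0.277,0.09],"delta_rot":[0,0,-0.19],"fingers":0.3},
    {"slide":[0,0,0.03],"delta_rot":[0,0,0],"fingers":0.3},
  ],
)

```text
time_s: 3.38
tcp_pos: [0.4913, -0.2818, 0.0978]
eef_rot: [-180.0, 0.1, 13.8]
contact_force: [-0.7, -0.4, -0.2]
gripper_width: 0.0571
gripper_force: 0.0
```

```bash
python3 - <<'E'
from plan import *
print(cur()[0]);s=plan([.492,-.281,.031],down(14),n=4)
T=cap('top');u=cv2.resize(T['image'][185:260,300:400],None,fx=6,fy=6,interpolation=cv2.INTER_CUBIC);cv2.imwrite('pics/above.png',cv2.convertScaleAbs(u,alpha=1.6))
E
```

```text
[ 0.49134762 -0.28179032  0.09780656]
rows 4
0.002 -0.001 0.111 | -0.001 0.004 -0.009
0.001 -0.001 0.111 | -0.001 0.004 -0.009
0.001 -0.001 0.111 | -0.001 0.004 -0.009
0.001 -0.001 0.111 | -0.001 0.004 -0.009
```

View pics/above.png

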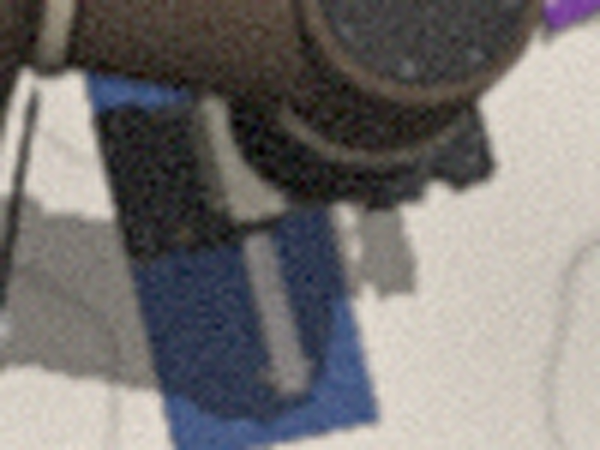

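The top view shows the gripper over the rule, body hiding the grip block, and the bar running from (265,240) to the hook at (290,380). I'll descend and grip.

play_rows(
  rows=[
    {"slide":[0.001,0,0.11],"delta_rot":[0,0,-0.01],"fingers":0.3},
    {"slide":[0.001,0,0.11],"delta_rot":[0,0,-0.01],"fingers":0.3},
    {"slide":[0.001,0,0.11],"delta_rot":[0,0,-0.01],"fingers":0.3},
    {"slide":[0.001,0,0.11],"delta_rot":[0,0,0],"fingers":0.3},
    {"slide":[0,0,0],"delta_rot":[0,0,0],"fingers":-1},
    {"slide":[0,0,0],"delta_rot":[0,0,0],"fingers":-1},
    {"slide":[0,0,0],"delta_rot":[0,0,0],"fingers":-1},
    {"slide":[0,0,0],"delta_rot":[0,0,0],"fingers":-1},
  ],
  squeeze=40,
)

```text
time_s: 4.42
tcp_pos: [0.4928, -0.2796, 0.0337]
eef_rot: [180.0, -0.1, 14.1]
contact_force: [0.1, -0.6, -0.1]
gripper_width: 0.0238
gripper_force: 39.9
```

```bash
sed -i 's/zb\*(h+.019)/zb*(h+.0227)/' plan.py; python3 - <<'E'
from plan import *
p,R=cur()
s=plan([.4928,-.2796,.16],R,n=3); p1,R1=span('LL','HR',-.020,0,.075); print(p1)
m=(s[0]+p1)/2; m[2]=.18
s=plan(p1,R1,start=s,n=15)
E
```

```text
rows 3
0 0 -0.281 | 0 0 0
0 0 -0.281 | 0 0 0
0 0 -0.281 | 0 0 0
[0.56842292 0.0587279  0.13917202]
rows 15
0.069 -0.138 0.009 | 0.126 0.36 0.913
0.059 -0.142 0.013 | 0.126 0.36 0.913
0.048 -0.146 0.016 | 0.126 0.36 0.913
0.037 -0.149 0.018 | 0.126 0.36 0.913
0.025 -0.151 0.021 | 0.126 0.36 0.913
0.013 -0.152 0.023 | 0.126 0.36 0.913
0.002 -0.152 0.024 | 0.126 0.36 0.913
-0.01 -0.152 0.026 | 0.126 0.36 0.913
-0.022 -0.15 0.027 | 0.126 0.36 0.913
-0.034 -0.148 0.028 | 0.126 0.36 0.913
-0.045 -0.145 0.028 | 0.126 0.36 0.913
-0.056 -0.141 0.028 | 0.126 0.36 0.913
-0.067 -0.136 0.028 | 0.126 0.36 0.913
-0.078 -0.131 0.027 | 0.126 0.36 0.913
-0.088 -0.124 0.026 | 0.126 0.36 0.913
```

play_rows(
  rows=[
    {"slide":[0,0,-0.26],"delta_rot":[0,0,0],"fingers":-1},
    {"slide":[0,0,-0.26],"delta_rot":[0,0,0],"fingers":-1},
    {"slide":[0,0,-0.26],"delta_rot":[0,0,0],"fingers":-1},
    {"slide":[0,0,-0.26],"delta_rot":[0,0,0],"fingers":-1},
    {"slide":[0.07,-0.138,0],"delta_rot":[0.12,0.36,0.91],"fingers":-1},
    {"slide":[0.06,-0.142,0],"delta_rot":[0.12,0.36,0.91],"fingers":-1},
    {"slide":[0.05,-0.146,0],"delta_rot":[0.12,0.36,0.91],"fingers":-1},
    {"slide":[0.04,-0.149,0],"delta_rot":[0.12,0.36,0.91],"fingers":-1},
  ],
)

```text
time_s: 5.42
tcp_pos: [0.513, -0.1885, 0.1919]
eef_rot: [-176.8, -6.2, -2.9]
contact_force: [0.3, 0.6, -1.9]
gripper_width: 0.024
gripper_force: 39.9
```

play_rows(
  rows=[
    {"slide":[0.025,-0.151,0.02],"delta_rot":[0.126,0.36,0.91],"fingers":-1},
    {"slide":[0.013,-0.152,0.02],"delta_rot":[0.126,0.36,0.91],"fingers":-1},
    {"slide":[0.002,-0.152,0.02],"delta_rot":[0.126,0.36,0.91],"fingers":-1},
    {"slide":[-0.01,-0.152,0.02],"delta_rot":[0.126,0.36,0.91],"fingers":-1},
    {"slide":[-0.022,-0.15,0.02],"delta_rot":[0.126,0.36,0.91],"fingers":-1},
    {"slide":[-0.034,-0.148,0.02],"delta_rot":[0.126,0.36,0.91],"fingers":-1},
    {"slide":[-0.045,-0.145,0.02],"delta_rot":[0.126,0.36,0.91],"fingers":-1},
    {"slide":[-0.056,-0.141,0.02],"delta_rot":[0.126,0.36,0.91],"fingers":-1},
  ],
)

```text
time_s: 6.42
tcp_pos: [0.5514, -0.0086, 0.1869]
eef_rot: [-165.4, -14.4, -38.5]
contact_force: [0.9, -0.4, -1.6]
gripper_width: 0.0238
gripper_force: 39.9
```

```bash
python3 - <<'E'
from plan import *
s=r.get_state();print(s['tcp_pos'],s['gripper_width'])
p1,R1=span('LL','HR',-.020,0,.065)
plan(p1,R1)
E
```

```text
[ 0.55143212 -0.008634    0.18691388] 0.023812336930274673
rows 3
-0.086 -0.115 0.142 | 0.13 0.358 0.914
-0.098 -0.107 0.14 | 0.13 0.358 0.914
-0.11 -0.098 0.138 | 0.13 0.358 0.914
```

play_rows(
  rows=[
    {"slide":[-0.086,-0.115,0.14],"delta_rot":[0.13,0.36,0.914],"fingers":-1},
    {"slide":[-0.098,-0.107,0.14],"delta_rot":[0.13,0.36,0.914],"fingers":-1},
    {"slide":[-0.11,-0.098,0.138],"delta_rot":[0.13,0.36,0.914],"fingers":-1},
    {"slide":[0,0,0],"delta_rot":[0,0,0],"fingers":-1},
  ],
)

```text
time_s: 6.92
tcp_pos: [0.5748, 0.0383, 0.1432]
eef_rot: [-161.2, -16.3, -50.2]
contact_force: [-0.6, -2.0, -2.2]
gripper_width: 0.0241
gripper_force: 39.9
```

```bash
python3 - <<'E'
from plan import *
s=r.get_state();print(s['tcp_pos'],s['contact_force'])
p,R=cur();p1,R1=span('LL','HR',-.020,0,.065); print('err tool mm',R1.T@(p1-p)*1e3, Ro.from_matrix(R.T@R1).as_rotvec())
T=cap('top');S=cap('side')
# predicted features
hook=p-R[:,0]*.109+R[:,2]*.0027; tip=p+R[:,0]*.083+R[:,2]*.0027
for c,(x,y,w,h) in((T,(190,145,100,75)),(S,(240,155,100,75))):
    u=cv2.convertScaleAbs(cv2.resize(c['image'][y:y+h,x:x+w],None,fx=4,fy=4,interpolation=cv2.INTER_CUBIC),alpha=1.5)
    for X,col in((hook,(0,0,255)),(tip,(0,255,255)),(ST['LL']+.032*zb,(0,255,0)),(ST['HR']+.032*zb,(255,0,0))):
        q=(proj(c,X)[0]-[x,y]+.5)*4; cv2.circle(u,tuple(int(a) for a in q),3,col,-1)
    c['u']=u
cv2.imwrite('pics/pre1.png',np.hstack([T['u'],S['u']]))
E
```

```text
[0.57481879 0.03830726 0.14315898] [-0.63049392 -2.0014971  -2.23230554]
err tool mm [-20.41846468  -7.45645895  11.13723804] [ 0.00958178 -0.00378815  0.03993214]
```

View pics/pre1.png

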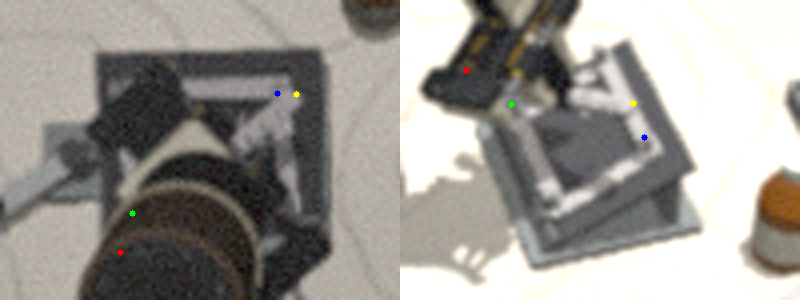

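Top panel: the bar emerges from the gripper and ends at about (292,110), near its prediction (297,95). The side panel agrees. The last rows weren't fully reached, so I'll correct for that.

play_rows(
  rows=[
    {"slide":[-0.07,-0.025,0.02],"delta_rot":[0.06,-0.02,0.25],"fingers":-1},
    {"slide":[-0.066,-0.025,0.02],"delta_rot":[0.06,-0.02,0.25],"fingers":-1},
    {"slide":[0,0,0],"delta_rot":[0,0,0],"fingers":-1},
  ],
)

```text
time_s: 7.4
tcp_pos: [0.5714, 0.0581, 0.1363]
eef_rot: [-159.8, -15.4, -52.5]
contact_force: [-0.6, 0.3, -1.6]
gripper_width: 0.0236
gripper_force: 39.9
```

```bash
cat > err.py <<'E'
from plan import *
import sys
np.set_printoptions(precision=4,suppress=True)
a,b,off,val,h=sys.argv[1],sys.argv[2],*map(float,sys.argv[3:6])
s=r.get_state();p,R=cur();p1,R1=span(a,b,off,val,h)
print('err tool units',R.T@(p1-p)/.15,'mm',R1.T@(p1-p)*1e3,'rot units',Ro.from_matrix(R.T@R1).as_rotvec()/.08,'F tool',R.T@s['contact_force'])
E
python3 err.py LL HR -.02 0 .065
```

```text
err tool units [-0.0098  0.0051  0.0411] mm [-1.4587  0.7386  6.1662] rot units [-0.0356 -0.0191 -0.026 ] F tool [-1.0773  0.7644  1.2227]
```

play_rows(
  rows=[
    {"slide":[-0.01,0.005,0.09],"delta_rot":[-0.035,-0.02,-0.025],"fingers":-1},
    {"slide":[0,0,0.09],"delta_rot":[0,0,0],"fingers":-1},
    {"slide":[0,0,0.06],"delta_rot":[0,0,0],"fingers":-1},
    {"slide":[0,0,0],"delta_rot":[0,0,0],"fingers":-1},
  ],
)

```text
time_s: 7.9
tcp_pos: [0.5895, 0.0587, 0.1106]
eef_rot: [-160.7, -14.9, -52.3]
contact_force: [-0.1, -0.9, -1.5]
gripper_width: 0.0239
gripper_force: 39.9
```

```bash
python3 err.py LL HR -.02 0 .027
```

```text
err tool units [-0.0315  0.0331  0.0885] mm [-4.8308  5.098  13.184 ] rot units [ 0.1299  0.0999 -0.0095] F tool [0.2421 1.1201 1.3353]
```

play_rows(
  rows=[
    {"slide":[0,0,0],"delta_rot":[0,0,0],"fingers":-1},
    {"slide":[0,0,0],"delta_rot":[0,0,0],"fingers":-1},
  ],
)

```text
time_s: 8.15
tcp_pos: [0.5886, 0.0603, 0.1107]
eef_rot: [-160.6, -14.9, -52.2]
contact_force: [-0.3, 0.2, -1.3]
gripper_width: 0.0239
gripper_force: 39.9
```

```bash
python3 err.py LL HR -.02 0 .027
```

```text
err tool units [-0.0198  0.0361  0.0913] mm [-3.0874  5.5446 13.6211] rot units [0.1172 0.1144 0.0034] F tool [-0.6897  0.519   1.0501]
```

play_rows(
  rows=[
    {"slide":[-0.01,0.018,0.025],"delta_rot":[0.06,0.055,0],"fingers":-1},
    {"slide":[-0.01,0.018,0.03],"delta_rot":[0.06,0.055,0],"fingers":-1},
    {"slide":[0,0,0],"delta_rot":[0,0,0],"fingers":-1},
    {"slide":[0,0,0],"delta_rot":[0,0,0],"fingers":-1},
  ],
)

```text
time_s: 8.65
tcp_pos: [0.5902, 0.0594, 0.1081]
eef_rot: [-160.8, -14.8, -52.2]
contact_force: [0.1, 0.0, -1.9]
gripper_width: 0.0237
gripper_force: 39.9
```

```bash
python3 err.py LL HR -.02 0 .027
```

```text
err tool units [-0.0264  0.0337  0.0719] mm [-4.0701  5.1815 10.6846] rot units [ 0.1504  0.1255 -0.0028] F tool [-0.4327  0.4997  1.7689]
```

```bash
python3 - <<'E'
from plan import *
np.set_printoptions(precision=3,suppress=True)
s=r.get_state()
for k in('joints','joint_torque','contact_force','moment','tcp_pos','eef_rot'):print(k,s[k])
E
```

```text
joints [ 12.989   7.001 -58.221  76.693  -4.778 -48.339]
joint_torque [ -0.016 -31.98   21.843   0.923   0.072   0.   ]
contact_force [ 0.119  0.027 -1.884]
moment [ 0.031  1.612 -0.028]
tcp_pos [0.59  0.059 0.108]
eef_rot [-160.775  -14.821  -52.2  ]
```

Joint 3 is at its limit (-58.2). With the tool tilted away from the robot, the wrist sits too close in. I'll regrasp the block with the tool leaned about the pinch axis. First I'll lift off and gather states to fit the kinematics.

```bash
cat > rec.py <<'E'
from plan import *
import os,pickle
def rec():
    D=pickle.load(open('kin.pkl','rb')) if os.path.exists('kin.pkl') else [(np.array([92.137,20.5866,.6401,-.0185,-70.1367,-16.506]),np.array([.16743,.65345,.22573]),np.array([179.915,-.007,-14.375]))]
    s=r.get_state();D.append((np.array(s['joints']),np.array(s['tcp_pos']),np.array(s['eef_rot'])));pickle.dump(D,open('kin.pkl','wb'));return D
E
python3 - <<'E'
from rec import *
import itertools
D=rec()
p,R=cur()
print('lift rows for world z 60mm:',R.T@[0,0,.06]/.15/3, R.T@[.06,0,0]/.15/3)
q=D[-1][0];best=[]
for s in itertools.product((1,-1),repeat=5):
    f=lambda q:Ro.from_euler('z',q[0],degrees=True)*Ro.from_euler('y',s[0]*q[1],degrees=True)*Ro.from_euler('y',s[1]*q[2],degrees=True)*Ro.from_euler('x',s[2]*q[3],degrees=True)*Ro.from_euler('y',s[3]*q[4],degrees=True)*Ro.from_euler('x',s[4]*q[5],degrees=True)
    F=f(D[0][0]).inv()*Ro.from_euler('xyz',D[0][2],degrees=True); e=np.degrees((f(q)*F).inv().__mul__(Ro.from_matrix(R)).magnitude()); best.append((e,s,F.as_matrix().round(3).tolist()))
print(sorted(best)[:3])
E
```

```text
lift rows for world z 60mm: [ 0.03410641 -0.04244324 -0.12170909] [ 0.07900277 -0.09259484  0.05442918]
[(np.float64(0.0004118014940828275), (1, -1, -1, -1, -1), [[-0.0, -0.0, 1.0], [-1.0, -0.0, -0.0], [0.0, -1.0, -0.0]]), (np.float64(32.74074765519497), (-1, -1, -1, -1, -1), [[-0.187, -0.631, 0.753], [-0.98, 0.068, -0.187], [0.067, -0.773, -0.631]]), (np.float64(48.328175600607054), (-1, 1, 1, 1, 1), [[0.0, 0.003, -1.0], [-1.0, -0.0, -0.0], [-0.0, 1.0, 0.003]])]
```

play_rows(
  rows=[
    {"slide":[0.034,-0.042,-0.122],"delta_rot":[0,0,0],"fingers":-1},
    {"slide":[0.034,-0.042,-0.122],"delta_rot":[0,0,0],"fingers":-1},
    {"slide":[0.034,-0.042,-0.122],"delta_rot":[0,0,0],"fingers":-1},
    {"slide":[0.034,-0.042,-0.122],"delta_rot":[0,0,0],"fingers":-1},
  ],
)

```text
time_s: 9.15
tcp_pos: [0.5986, 0.0548, 0.1836]
eef_rot: [-160.3, -15.8, -52.6]
contact_force: [0.9, -0.3, -1.3]
gripper_width: 0.0237
gripper_force: 39.9
```

```bash
python3 - <<'E'
from rec import *
rec(); p,R=cur();print(p)
plan([.493,-.28,.17],down(14),n=16)
E
```

```text
[0.59857316 0.05476485 0.1836294 ]
rows 16
0.079 0.122 -0.014 | -0.111 -0.342 -0.855
0.07 0.128 -0.015 | -0.111 -0.342 -0.855
0.061 0.132 -0.015 | -0.111 -0.342 -0.855
0.051 0.136 -0.016 | -0.111 -0.342 -0.855
0.042 0.139 -0.016 | -0.111 -0.342 -0.855
0.032 0.142 -0.015 | -0.111 -0.342 -0.855
0.021 0.144 -0.015 | -0.111 -0.342 -0.855
0.011 0.145 -0.014 | -0.111 -0.342 -0.855
0.001 0.146 -0.013 | -0.111 -0.342 -0.855
-0.01 0.146 -0.011 | -0.111 -0.342 -0.855
-0.02 0.145 -0.01 | -0.111 -0.342 -0.855
-0.03 0.143 -0.008 | -0.111 -0.342 -0.855
-0.04 0.141 -0.005 | -0.111 -0.342 -0.855
-0.049 0.138 -0.003 | -0.111 -0.342 -0.855
-0.059 0.134 -0 | -0.111 -0.342 -0.855
-0.068 0.13 0.003 | -0.111 -0.342 -0.855
```

play_rows(
  rows=[
    {"slide":[0.08,0.122,-0.015],"delta_rot":[-0.11,-0.34,-0.855],"fingers":-1},
    {"slide":[0.07,0.128,-0.015],"delta_rot":[-0.11,-0.34,-0.855],"fingers":-1},
    {"slide":[0.06,0.132,-0.015],"delta_rot":[-0.11,-0.34,-0.855],"fingers":-1},
    {"slide":[0.05,0.136,-0.015],"delta_rot":[-0.11,-0.34,-0.855],"fingers":-1},
    {"slide":[0.04,0.139,-0.015],"delta_rot":[-0.11,-0.34,-0.855],"fingers":-1},
    {"slide":[0.03,0.142,-0.015],"delta_rot":[-0.11,-0.34,-0.855],"fingers":-1},
    {"slide":[0.02,0.144,-0.015],"delta_rot":[-0.11,-0.34,-0.855],"fingers":-1},
    {"slide":[0.01,0.145,-0.015],"delta_rot":[-0.11,-0.34,-0.855],"fingers":-1},
  ],
)

```text
time_s: 10.15
tcp_pos: [0.5447, -0.1132, 0.1763]
eef_rot: [-172.7, -10.9, -18.1]
contact_force: [-0.3, -0.0, -2.4]
gripper_width: 0.0242
gripper_force: 39.9
```

```bash
python3 - <<'E'
from rec import *
rec(); p,R=cur();print(p)
plan([.493,-.28,.14],down(14))
E
```

```text
[ 0.54467228 -0.11318517  0.17630804]
rows 8
-0.003 0.148 0.011 | -0.111 -0.344 -0.854
-0.013 0.147 0.013 | -0.111 -0.344 -0.854
-0.023 0.146 0.015 | -0.111 -0.344 -0.854
-0.032 0.144 0.017 | -0.111 -0.344 -0.854
-0.042 0.141 0.019 | -0.111 -0.344 -0.854
-0.051 0.138 0.022 | -0.111 -0.344 -0.854
-0.059 0.134 0.024 | -0.111 -0.344 -0.854
-0.068 0.13 0.027 | -0.111 -0.344 -0.854
```

play_rows(
  rows=[
    {"slide":[-0.003,0.148,0.011],"delta_rot":[-0.11,-0.345,-0.855],"fingers":-1},
    {"slide":[-0.013,0.147,0.013],"delta_rot":[-0.11,-0.345,-0.855],"fingers":-1},
    {"slide":[-0.023,0.146,0.015],"delta_rot":[-0.11,-0.345,-0.855],"fingers":-1},
    {"slide":[-0.032,0.144,0.017],"delta_rot":[-0.11,-0.345,-0.855],"fingers":-1},
    {"slide":[-0.042,0.141,0.019],"delta_rot":[-0.11,-0.345,-0.855],"fingers":-1},
    {"slide":[-0.051,0.138,0.022],"delta_rot":[-0.11,-0.345,-0.855],"fingers":-1},
    {"slide":[-0.06,0.134,0.024],"delta_rot":[-0.11,-0.345,-0.855],"fingers":-1},
    {"slide":[-0.068,0.13,0.027],"delta_rot":[-0.11,-0.345,-0.855],"fingers":-1},
  ],
)

```text
time_s: 11.15
tcp_pos: [0.4928, -0.2798, 0.1397]
eef_rot: [-180.0, 0.0, 14.1]
contact_force: [0.3, 0.3, -1.3]
gripper_width: 0.0238
gripper_force: 39.9
```

```bash
cat > kin.py <<'E'
from rec import *
from scipy.optimize import least_squares
D=pickle.load(open('kin.pkl','rb'))
e=lambda a,v:Ro.from_euler(a,v,degrees=True)
def chain(q,P):
    a,h,L2,ez,L3,L6=P
    A=e('z',q[0]);B=A*e('y',q[1]);Cc=B*e('y',-q[2]);W=Cc*e('x',-q[3])*e('y',-q[4])*e('x',-q[5])
    p=A.apply([a,0,h])+B.apply([0,0,L2])+Cc.apply([L3,0,ez])+W.apply([L6,0,0])
    return p,W.as_matrix()@np.array([[0,0,1],[-1,0,0],[0,-1,0]])
def fit():
    f=lambda P:np.concatenate([chain(d[0],P)[0]-d[1] for d in D])
    s=least_squares(f,[.05,.35,.35,.03,.35,.3],x_scale=.1);return s.x,np.sqrt(np.mean(s.fun**2))
lo=np.array([-176.03,-82.01,-58.28,-173.87,-174.79,-173.66]);hi=np.array([176.03,121.73,71.71,95.51,-.11,173.66])
def ik(p,R,P,q0):
    def f(q):
        a,b=chain(q,P);return np.r_[(a-p)*10,Ro.from_matrix(b.T@R).as_rotvec()]
    best=None
    for g in q0:
        s=least_squares(f,np.clip(g,lo+.5,hi-.5),bounds=(lo,hi),x_scale=30.)
        if best is None or s.cost<best.cost: best=s
    return best.x,best.cost
E
python3 - <<'E'
from rec import *
rec();print(cur()[0])
import kin
from kin import *
np.set_printoptions(precision=3,suppress=True)
P,rm=fit();print(P,rm)
np.save('P.npy',P)
import plan as pl
G=[d[0] for d in D]+[np.array([5,20,-30,-40,-40,60.]),np.array([5,20,-30,40,-40,60.]),np.array([5,20,-30,0,-40,140.]),np.array([5,20,-30,-40,-40,140.]),np.array([5,20,-30,0,-40,-100.])]
for lean in(0,15,25,32):
  for a,b in(('LL','HR'),('LR','HL')):
    for off,val,h in((-.02,0,.06),(-.02,0,.027),(0,.035,.027)):
      p,R=span(a,b,off,val,h); gp=p-R[:,2]*.019   # grasp point
      R2=R@Ro.from_euler('y',lean,degrees=True).as_matrix() 
      if R2[2,2]>R[2,2]: R2=R@Ro.from_euler('y',-lean,degrees=True).as_matrix()
      p2=gp+R2[:,2]*.019
      q,c=ik(p2,R2,P,G); print(lean,a,off,h,'q',q,'cost %.1e'%c,'tz',R2[:,2])
E
```

```text
[ 0.4928401  -0.2797568   0.13968936]
[-0.123  0.124  1.136  0.051  0.387  0.905] 0.09112331812284184
0 LL -0.02 0.06 q [ 14.258   4.298 -55.898  45.162  -7.563 -17.676] cost 5.0e-29 tz [ 0.422  0.011 -0.906]
0 LL -0.02 0.027 q [ 13.179   6.969 -58.28   78.851  -4.943 -50.653] cost 8.8e-05 tz [ 0.422  0.011 -0.906]
0 LL 0 0.027 q [  1.736   7.035 -55.65    2.47   -2.317  36.151] cost 1.2e-27 tz [ 0.422  0.011 -0.906]
0 LR -0.02 0.06 q [ 11.211   4.157 -56.361  40.518  -6.299  94.559] cost 2.4e-28 tz [ 0.422  0.011 -0.906]
0 LR -0.02 0.027 q [ 10.312   6.896 -58.28   73.756  -3.807  61.939] cost 1.5e-04 tz [ 0.422  0.011 -0.906]
0 LR 0 0.027 q [ 19.682   7.506 -55.375  67.083  -8.232  60.276] cost 5.8e-30 tz [ 0.422  0.011 -0.906]
15 LL -0.02 0.06 q [-20.326  10.012 -39.835 -30.594 -33.951  87.88 ] cost 1.4e-30 tz [ 0.256  0.208 -0.944]
15 LL -0.02 0.027 q [-19.535  11.849 -42.755 -34.701 -29.682  91.974] cost 9.0e-31 tz [ 0.256  0.208 -0.944]
15 LL 0 0.027 q [-23.452  13.159 -37.249 -31.147 -34.499  91.45 ] cost 4.9e-30 tz [ 0.256  0.208 -0.944]
15 LR -0.02 0.06 q [ 35.15   11.509 -3
[... 871 characters left out ...]
 -54.407  83.184] cost 4.9e-30 tz [ 0.165 -0.336 -0.927]
32 LL -0.02 0.06 q [-30.397  21.611 -22.243 -26.222 -59.499  92.314] cost 4.5e-29 tz [ 0.046  0.414 -0.909]
32 LL -0.02 0.027 q [-29.717  23.069 -24.319 -27.446 -56.131  93.697] cost 1.8e-29 tz [ 0.046  0.414 -0.909]
32 LL 0 0.027 q [-31.464  24.641 -17.722 -25.522 -61.18   92.372] cost 5.3e-29 tz [ 0.046  0.414 -0.909]
32 LR -0.02 0.06 q [ 40.945  23.455 -19.337  25.051 -62.933  83.987] cost 6.7e-30 tz [ 0.085 -0.425 -0.901]
32 LR -0.02 0.027 q [ 40.174  24.834 -21.403  26.136 -59.587  82.855] cost 8.4e-30 tz [ 0.085 -0.425 -0.901]
32 LR 0 0.027 q [ 41.482  26.527 -14.56   24.519 -64.648  84.38 ] cost 1.0e-30 tz [ 0.085 -0.425 -0.901]
```

```bash
python3 - <<'E'
from kin import *
np.set_printoptions(precision=4,suppress=True)
for d in D: print(d[0],d[1],'az',np.degrees(np.arctan2(d[1][1],d[1][0])))
def ch(q,P):
    p,R=chain(q,P[:6]); A=e('z',q[0])
    return p+A.apply([0,P[6],0])+R@[P[7],P[8],0]
for mask in([1]*7+[0,0],[1]*6+[0,1,1],[1]*9):
    m=np.array(mask,bool)
    def f(v):
        P=np.zeros(9);P[m]=v;return np.concatenate([ch(d[0],P)-d[1] for d in D])
    s=least_squares(f,np.r_[.05,.35,.35,.03,.35,.3,[0]*3][m],x_scale=.1);print(s.x,np.sqrt(np.mean(s.fun**2)))
E
```

```text
[ 92.137   20.5866   0.6401  -0.0185 -70.1367 -16.506 ] [0.1674 0.6534 0.2257] az 75.62858407274666
[ 12.9891   7.0012 -58.2208  76.6935  -4.7782 -48.3385] [0.5902 0.0594 0.1081] az 5.745211611304132
[ 28.9579   2.2147 -45.0358  30.7682 -23.4912 -15.0665] [0.5986 0.0548 0.1836] az 5.227569747569713
[  6.8824   5.1835 -26.7159  -2.9702 -45.2145  67.5302] [ 0.5447 -0.1132  0.1763] az -11.739228457748037
[ -9.8242  14.6218 -19.9502  -0.0435 -55.454  113.9017] [ 0.4928 -0.2798  0.1397] az -29.58106943696971
[ 0.2188 -0.1078  0.6006  0.1044  0.1667  0.3003 -0.1607] 0.0360763349743756
[-0.0539  0.1312  1.1629  0.0336  0.3442  0.9439  0.0315  0.0972] 0.07390849598691163
[ 0.2668 -0.0968  0.4859  0.1083  0.1472  0.2098 -0.1989 -0.0358 -0.0306] 0.03127199850500725
```

```bash
cat > kin2.py <<'E'
from kin import *
def chain2(q,P):
    a,h,L2,ez,L3,L6,b,wy,wz,tz=P
    A=e('z',q[0]);B=A*e('y',q[1]);Cc=B*e('y',-q[2]);F=Cc*e('x',-q[3]);V=F*e('y',-q[4]);W=V*e('x',-q[5])
    p=A.apply([a,b,h])+B.apply([0,0,L2])+Cc.apply([L3,0,ez])+F.apply([0,wy,wz])+V.apply([0,0,tz])+W.apply([L6,0,0])
    return p,W.as_matrix()@np.array([[0,0,1],[-1,0,0],[0,-1,0]])
def fit2(mask,seed=0):
    m=np.array(mask,bool);rg=np.random.default_rng(seed);best=None
    def f(v):
        P=np.zeros(10);P[m]=v;return np.r_[np.concatenate([chain2(d[0],P)[0]-d[1] for d in D]),1e-4*v]
    for k in range(5):
        s=least_squares(f,rg.uniform(-.4,.4,m.sum()))
        if best is None or s.cost<best.cost:best=s
    P=np.zeros(10);P[m]=best.x;return P,np.sqrt(np.mean(f(best.x)[:3*len(D)]**2))
E
python3 - <<'E'
from kin2 import *
np.set_printoptions(precision=4,suppress=True)
for mk in([1]*7+[0,0,0],[1]*7+[1,0,0],[1]*7+[0,1,0],[1]*7+[0,0,1],[1]*7+[1,1,0],[1]*7+[1,0,1]): print(mk[7:],*fit2(mk))
E
```

```text
[0, 0, 0] [ 0.2188 -0.1078  0.6006  0.1044  0.1667  0.3003 -0.1607  0.      0.
  0.    ] 0.03607633497437751
[1, 0, 0] [ 0.      0.1988  0.6016  0.      0.4636  0.378  -0.     -0.1918  0.
  0.    ] 1.17784522971201e-06
[0, 1, 0] [ 0.1036 -0.199   0.9989 -0.0066  0.1381  0.6467 -0.1863  0.      0.1493
  0.    ] 0.020658189590233092
[0, 0, 1] [-0.0272 -0.2091  0.8807  0.1804  0.1678  0.551  -0.183   0.      0.
  0.1239] 0.024008291818493413
[1, 1, 0] [ 0.      0.1988  0.6016  0.      0.4636  0.378  -0.     -0.1918  0.
  0.    ] 1.1767478182970838e-06
[1, 0, 1] [ 0.      0.1988  0.6016  0.      0.4636  0.378  -0.     -0.1918  0.
  0.    ] 1.1740062013913356e-06
```

The kinematics now fit exactly, with a 0.192 m wrist offset. Next I'll evaluate the leaned grasps.

```bash
cat >> kin2.py <<'E'
P=np.array([0,.1988,.6016,0,.4636,.378,0,-.1918,0,0])
P,_=fit2([1]*8+[0,0])
def ik2(p,R,q0,n=0):
    def f(q):
        a,b=chain2(q,P);return np.r_[(a-p)*10,Ro.from_matrix(b.T@R).as_rotvec()]
    out=[]
    for g in q0:
        s=least_squares(f,np.clip(g,lo+.5,hi-.5),bounds=(lo,hi),x_scale=30.); out.append((s.cost,s.x))
    return out
E
python3 - <<'E'
from kin2 import *
np.set_printoptions(precision=1,suppress=True)
rg=np.random.default_rng(1)
G=[d[0] for d in D]+[np.r_[rg.uniform(-40,40),rg.uniform(0,50),rg.uniform(-55,10),rg.uniform(-150,90),rg.uniform(-90,-5),rg.uniform(-170,170)] for _ in range(14)]
mp=np.array([.4928,-.2798,.052])
for flip in(0,1):
 for lean in(0,15,25,35,-15,-25):
  Rl=Ro.from_euler('y',lean,degrees=True).as_matrix()
  Rf=Ro.from_euler('z',180*flip,degrees=True).as_matrix()
  prev=None
  print('flip',flip,'lean',lean)
  poses=[('mat',mp,down(14))]+[((a,off,h),)+(lambda s:(s[0]-s[1][:,2]*.019,s[1]))(span(a,b,off,val,h)) for a,b in(('LL','HR'),('LR','HL')) for off,val,h in((-.02,0,.06),(-.02,0,.027),(0,.035,.027))]
  for nm,gp,R in poses:
    R2=R@Rl@Rf; p2=gp+R2[:,2]*.019
    o=[x for c,x in ik2(p2,R2,G) if c<1e-8]
    if not o: print(nm,'none');continue
    o.sort(key=lambda x:-min(np.min(x-lo),np.min(hi-x)) if prev is None else abs(x-prev).max())
    prev=o[0];print(nm,prev,'marg %.0f'%min(np.min(prev-lo),np.min(hi-prev)))
E
```

```text
flip 0 lean 0
mat [ -9.8  21.9 -26.3  -0.  -41.7 113.8] marg 32
('LL', -0.02, 0.06) [ 19.4   4.  -58.2  63.2  -8.4 -40.4] marg 0
('LL', -0.02, 0.027) none
('LL', 0, 0.027) none
('LR', -0.02, 0.06) none
('LR', -0.02, 0.027) none
('LR', 0, 0.027) [ 10.1   9.2 -56.2  92.3  -3.6  43.6] marg 2
flip 0 lean 15
mat [-15.2  18.1 -28.9 -14.4 -30.6 130.9] marg 29
('LL', -0.02, 0.06) none
('LL', -0.02, 0.027) none
('LL', 0, 0.027) none
('LR', -0.02, 0.06) none
('LR', -0.02, 0.027) none
('LR', 0, 0.027) none
flip 0 lean 25
mat [-22.   17.2 -27.2 -31.4 -28.5 151.6] marg 22
('LL', -0.02, 0.06) none
('LL', -0.02, 0.027) none
('LL', 0, 0.027) none
('LR', -0.02, 0.06) [   4.8    5.5  -30.4  -55.1  -21.8 -168.5] marg 5
('LR', -0.02, 0.027) [   1.4   10.1  -28.6  -62.4  -22.7 -158.4] marg 15
('LR', 0, 0.027) [  11.1   10.3  -27.5  -55.2  -16.6 -172.5] marg 1
flip 0 lean 35
mat none
('LL', -0.02, 0.06) none
('LL', -0.02, 0.027) none
('LL', 0, 0.027) none
('LR', -0.02, 0.06) [ -13.2   10.2  -28.2  -76.4  -39.1 -136.7] marg 30
('LR', -0.02, 0.027) [ -14.8   15.   -27.6  -80.6  -39.5 -129.9] marg 31
('LR', 
[... 2428 characters left out ...]
g 32
('LR', -0.02, 0.06) [  33.4    9.2  -45.5   35.5  -33.4 -100.4] marg 13
('LR', -0.02, 0.027) [  31.1   12.5  -47.2   41.1  -28.6 -104.6] marg 11
('LR', 0, 0.027) [  34.9   14.9  -40.4   35.9  -33.3 -102.4] marg 18
flip 1 lean -25
mat [ -4.7  33.  -15.2   8.5 -65.9 -76.4] marg 43
('LL', -0.02, 0.06) [  13.1   13.1  -18.5  -23.1  -48.4 -134.5] marg 39
('LL', -0.02, 0.027) [  12.6   16.4  -18.2  -24.3  -45.8 -132.3] marg 40
('LL', 0, 0.027) [   7.5   18.5  -12.8  -23.9  -50.6 -129. ] marg 45
('LR', -0.02, 0.06) [ 36.4  14.1 -38.4  30.8 -46.  -98.9] marg 20
('LR', -0.02, 0.027) [  35.    17.2  -39.4   33.6  -42.1 -101.1] marg 19
('LR', 0, 0.027) [ 37.7  19.7 -32.4  30.3 -46.7 -99.6] marg 26
```

Leaning the tool -25° about its y axis leaves 19 to 45° of margin everywhere. I'll set the rule down and regrasp.

```bash
python3 - <<'E'
from plan import *
p,R=cur(); s=plan([.4928,-.2798,.0345],down(14.1),n=4)
R2=down(14.1)@Ro.from_euler('y',-25,degrees=True).as_matrix()
gp=np.array([.4928,-.2798,.0505]); print(gp+R2[:,2]*.019); s=plan(gp+R2[:,2]*.019,R2,start=s,n=6)
E
```

```text
rows 4
-0 0 0.175 | -0.002 0.001 -0.003
-0 0 0.175 | -0.002 0.001 -0.003
-0 0 0.175 | -0.002 0.001 -0.003
-0 0 0.175 | -0.002 0.001 -0.003
[ 0.48501217 -0.28175617  0.03328015]
rows 6
-0.009 0 0.001 | -0 -0.909 -0
-0.009 0 0.002 | -0 -0.909 -0
-0.009 0 0.003 | -0 -0.909 -0
-0.008 0 0.003 | -0 -0.909 -0
-0.008 0 0.004 | -0 -0.909 -0
-0.008 0 0.004 | -0 -0.909 -0
```

play_rows(
  rows=[
    {"slide":[0,0,0.175],"delta_rot":[0,0,0],"fingers":-1},
    {"slide":[0,0,0.175],"delta_rot":[0,0,0],"fingers":-1},
    {"slide":[0,0,0.175],"delta_rot":[0,0,0],"fingers":-1},
    {"slide":[0,0,0.17],"delta_rot":[0,0,0],"fingers":-1},
    {"slide":[0,0,0.005],"delta_rot":[0,0,0],"fingers":-1},
    {"slide":[0,0,0],"delta_rot":[0,0,0],"fingers":0.2},
    {"slide":[0,0,0],"delta_rot":[0,0,0],"fingers":0.2},
    {"slide":[0,0,0],"delta_rot":[0,0,0],"fingers":0.2},
  ],
)

```text
time_s: 12.15
tcp_pos: [0.4934, -0.2792, 0.0356]
eef_rot: [-180.0, -0.1, 13.9]
contact_force: [0.4, -0.3, -0.2]
gripper_width: 0.0481
gripper_force: 0.0
```

play_rows(
  rows=[
    {"slide":[-0.009,0,0.001],"delta_rot":[0,-0.91,0],"fingers":0.2},
    {"slide":[-0.009,0,0.002],"delta_rot":[0,-0.91,0],"fingers":0.2},
    {"slide":[-0.009,0,0.003],"delta_rot":[0,-0.91,0],"fingers":0.2},
    {"slide":[-0.008,0,0.003],"delta_rot":[0,-0.91,0],"fingers":0.2},
    {"slide":[-0.008,0,0.004],"delta_rot":[0,-0.91,0],"fingers":0.2},
    {"slide":[-0.008,0,0.004],"delta_rot":[0,-0.91,0],"fingers":0.2},
    {"slide":[0,0,0],"delta_rot":[0,0,0],"fingers":0.2},
  ],
)

```text
time_s: 13.02
tcp_pos: [0.4858, -0.2808, 0.0331]
eef_rot: [-180.0, 25.1, 14.0]
contact_force: [0.1, 0.4, -0.2]
gripper_width: 0.0526
gripper_force: 0.0
```

play_rows(
  rows=[
    {"slide":[0,0,0],"delta_rot":[0,0,0],"fingers":-1},
    {"slide":[0,0,0],"delta_rot":[0,0,0],"fingers":-1},
    {"slide":[0,0,0],"delta_rot":[0,0,0],"fingers":-1},
    {"slide":[0,0,0],"delta_rot":[0,0,0],"fingers":-1},
  ],
  squeeze=45,
)

```text
time_s: 13.52
tcp_pos: [0.4852, -0.2812, 0.0343]
eef_rot: [-180.0, 25.0, 13.9]
contact_force: [-0.4, 0.5, 0.8]
gripper_width: 0.0236
gripper_force: 45.0
```

```bash
cat >> plan.py <<'E'
LEAN=Ro.from_euler('y',-25,degrees=True).as_matrix()
def span(a,b,off,val,h=.026):
    u=ST[b]-ST[a];u/=np.linalg.norm(u); R=fr(u,-zb)@LEAN
    return ST[a]+u*(off+.095+val)+zb*(h+.0405)+R[:,2]*.019,R
E
python3 - <<'E'
from plan import *
p,R=cur()
s=plan(p+[0,0,.15],R,n=4); p1,R1=span('LL','HR',-.022,0,.065); print(p1)
plan(p1,R1,start=s,n=16)
E
```

```text
rows 4
-0.105 -0 -0.227 | 0 0 0
-0.105 -0 -0.227 | 0 0 0
-0.105 -0 -0.227 | 0 0 0
-0.105 -0 -0.227 | 0 0 0
[0.56650002 0.06649314 0.1279768 ]
rows 16
0.071 -0.132 -0.007 | 0.468 0.338 0.723
0.064 -0.137 -0 | 0.468 0.338 0.723
0.056 -0.14 0.006 | 0.468 0.338 0.723
0.047 -0.142 0.013 | 0.468 0.338 0.723
0.038 -0.144 0.02 | 0.468 0.338 0.723
0.029 -0.145 0.026 | 0.468 0.338 0.723
0.02 -0.146 0.032 | 0.468 0.338 0.723
0.011 -0.145 0.038 | 0.468 0.338 0.723
0.001 -0.144 0.043 | 0.468 0.338 0.723
-0.008 -0.142 0.049 | 0.468 0.338 0.723
-0.018 -0.14 0.054 | 0.468 0.338 0.723
-0.027 -0.136 0.058 | 0.468 0.338 0.723
-0.037 -0.132 0.062 | 0.468 0.338 0.723
-0.046 -0.127 0.066 | 0.468 0.338 0.723
-0.055 -0.122 0.069 | 0.468 0.338 0.723
-0.064 -0.116 0.072 | 0.468 0.338 0.723
```

play_rows(
  rows=[
    {"slide":[-0.105,0,-0.227],"delta_rot":[0,0,0],"fingers":-1},
    {"slide":[-0.105,0,-0.227],"delta_rot":[0,0,0],"fingers":-1},
    {"slide":[-0.105,0,-0.227],"delta_rot":[0,0,0],"fingers":-1},
    {"slide":[-0.105,0,-0.227],"delta_rot":[0,0,0],"fingers":-1},
    {"slide":[0.071,-0.132,-0.007],"delta_rot":[0.468,0.338,0.723],"fingers":-1},
    {"slide":[0.064,-0.137,0],"delta_rot":[0.468,0.338,0.723],"fingers":-1},
    {"slide":[0.056,-0.14,0.006],"delta_rot":[0.468,0.338,0.723],"fingers":-1},
    {"slide":[0.047,-0.142,0.013],"delta_rot":[0.468,0.338,0.723],"fingers":-1},
  ],
)

```text
time_s: 14.52
tcp_pos: [0.506, -0.1934, 0.1694]
eef_rot: [-176.8, 19.1, -0.6]
contact_force: [-0.2, -0.5, -1.3]
gripper_width: 0.0236
gripper_force: 45.0
```

play_rows(
  rows=[
    {"slide":[0.038,-0.144,0.02],"delta_rot":[0.468,0.338,0.723],"fingers":-1},
    {"slide":[0.029,-0.145,0.026],"delta_rot":[0.468,0.338,0.723],"fingers":-1},
    {"slide":[0.02,-0.146,0.032],"delta_rot":[0.468,0.338,0.723],"fingers":-1},
    {"slide":[0.011,-0.145,0.038],"delta_rot":[0.468,0.338,0.723],"fingers":-1},
    {"slide":[0.001,-0.144,0.043],"delta_rot":[0.468,0.338,0.723],"fingers":-1},
    {"slide":[-0.008,-0.142,0.049],"delta_rot":[0.468,0.338,0.723],"fingers":-1},
  ],
)

```text
time_s: 15.28
tcp_pos: [0.5362, -0.0633, 0.1484]
eef_rot: [-169.6, 12.2, -22.3]
contact_force: [-0.1, 0.3, -2.3]
gripper_width: 0.0235
gripper_force: 45.0
```

```bash
python3 - <<'E'
from plan import *
p1,R1=span('LL','HR',-.022,0,.060)
plan(p1,R1)
E
```

```text
rows 5
-0.018 -0.167 0.069 | 0.559 0.406 0.861
-0.032 -0.162 0.076 | 0.559 0.406 0.861
-0.045 -0.156 0.081 | 0.559 0.406 0.861
-0.058 -0.149 0.087 | 0.559 0.406 0.861
-0.071 -0.14 0.091 | 0.559 0.406 0.861
```

play_rows(
  rows=[
    {"slide":[-0.018,-0.167,0.04],"delta_rot":[0.56,0.406,0.86],"fingers":-1},
    {"slide":[-0.032,-0.162,0.06],"delta_rot":[0.56,0.406,0.86],"fingers":-1},
    {"slide":[-0.045,-0.156,0.08],"delta_rot":[0.56,0.406,0.86],"fingers":-1},
    {"slide":[-0.058,-0.149,0.09],"delta_rot":[0.56,0.406,0.86],"fingers":-1},
    {"slide":[-0.071,-0.14,0.09],"delta_rot":[0.56,0.406,0.86],"fingers":-1},
    {"slide":[0,0,0],"delta_rot":[0,0,0],"fingers":-1},
  ],
)

```text
time_s: 16.02
tcp_pos: [0.5679, 0.0654, 0.1295]
eef_rot: [-160.6, 8.3, -43.8]
contact_force: [1.0, -0.5, -1.4]
gripper_width: 0.0234
gripper_force: 45.0
```

```bash
python3 err.py LL HR -.022 0 .040
```

```text
err tool units [0.0607 0.0051 0.1618] mm [ 9.0597  0.7597 24.2918] rot units [0.0145 0.0232 0.04  ] F tool [1.2368 0.1022 1.2881]
```

play_rows(
  rows=[
    {"slide":[0.03,0.003,0.08],"delta_rot":[0.015,0.02,0.04],"fingers":-1},
    {"slide":[0.03,0.002,0.08],"delta_rot":[0,0,0],"fingers":-1},
    {"slide":[0,0,0],"delta_rot":[0,0,0],"fingers":-1},
    {"slide":[0,0,0],"delta_rot":[0,0,0],"fingers":-1},
  ],
)

```text
time_s: 16.52
tcp_pos: [0.5784, 0.0652, 0.1055]
eef_rot: [-160.6, 8.2, -44.1]
contact_force: [-0.7, -0.9, -0.7]
gripper_width: 0.0237
gripper_force: 45.0
```

```bash
python3 err.py LL HR -.022 0 .0265; python3 - <<'E'
from plan import *
T=cap('top');S=cap('side')
p,R=cur();Rr=R@LEAN.T;g=p-R[:,2]*.019
pt=lambda x,y,z:g+Rr@np.array([x-.095,-y,.0485-z])
hook=pt(-.014,0,.024);tip=pt(.178,0,.024)
for c,(x,y,w,h) in((T,(190,145,100,75)),(S,(240,155,100,75))):
    u=cv2.convertScaleAbs(cv2.resize(c['image'][y:y+h,x:x+w],None,fx=4,fy=4,interpolation=cv2.INTER_CUBIC),alpha=1.5)
    for X,col in((hook,(0,0,255)),(tip,(0,255,255)),(ST['LL']+.032*zb,(0,255,0)),(ST['HR']+.032*zb,(255,0,0))):
        q=(proj(c,X)[0]-[x,y]+.5)*4; cv2.circle(u,tuple(int(a) for a in q),2,col,-1)
    c['u']=u
cv2.imwrite('pics/pre2.png',np.hstack([T['u'],S['u']]))
E
```

```text
err tool units [ 0.0247 -0.0003  0.0851] mm [ 3.7216 -0.0327 12.7664] rot units [ 0.0036 -0.0089 -0.0146] F tool [0.2089 1.2316 0.2508]
```

View pics/pre2.png

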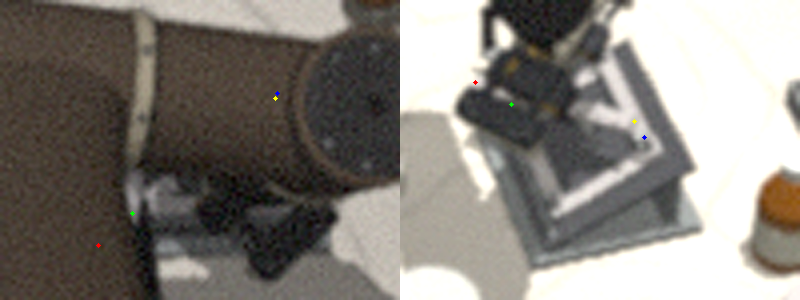

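In the side panel the rule's tip is at about (628,118), matching the predicted (634,121), and its hook end is near (478,82). The top view is hidden by the arm. I'll lower.

play_rows(
  rows=[
    {"slide":[0.012,0,0.042],"delta_rot":[0,0,0],"fingers":-1},
    {"slide":[0.012,0,0.042],"delta_rot":[0,0,0],"fingers":-1},
    {"slide":[0,0,0],"delta_rot":[0,0,0],"fingers":-1},
  ],
)

```text
time_s: 17.0
tcp_pos: [0.5827, 0.0674, 0.0939]
eef_rot: [-160.5, 8.2, -44.0]
contact_force: [-2.0, -1.7, 4.1]
gripper_width: 0.0236
gripper_force: 45.0
```

```bash
python3 err.py LL HR 0 0 .0265; python3 -c "
from plan import *
R=cur()[1];print(R.T@(cur()[1]@LEAN.T)[:,0], r.get_state()['moment'])"
```

```text
err tool units [ 0.1361  0.0037 -0.0578] mm [20.4084  0.5631 -8.6807] rot units [-0.0076 -0.0105 -0.0018] F tool [-0.8299  1.1291 -4.6486]
[ 9.06307787e-01  6.44182972e-17 -4.22618262e-01] [-0.79458534  1.05419958  0.26998021]
```

play_rows(
  rows=[
    {"slide":[-0.005,0,-0.01],"delta_rot":[0,0,0],"fingers":-1},
    {"slide":[0.045,0,-0.021],"delta_rot":[0,0,0],"fingers":-1},
    {"slide":[0.045,0,-0.021],"delta_rot":[0,0,0],"fingers":-1},
    {"slide":[0,0,0],"delta_rot":[0,0,0],"fingers":-1},
  ],
)

```text
time_s: 17.5
tcp_pos: [0.5912, 0.0554, 0.0992]
eef_rot: [-160.5, 8.2, -44.1]
contact_force: [0.2, 0.2, -1.9]
gripper_width: 0.0235
gripper_force: 45.0
```

```bash
cat >> err.py <<'E'
m=R1.T@(p1-p)*1e3;Fr=LEAN@(R.T@s['contact_force']);print('RULE axes err (x,-y,down) mm',LEAN@m,'F on tool',Fr)
E
python3 err.py LL HR 0 0 .0265
```

```text
err tool units [ 0.0459  0.0024 -0.0059] mm [ 6.8903  0.3753 -0.8946] rot units [-0.0092 -0.0179 -0.0144] F tool [0.2286 0.3684 1.8932]
RULE axes err (x,-y,down) mm [6.6228 0.3753 2.1012] F on tool [-0.5929  0.3684  1.8124]
```

play_rows(
  rows=[
    {"slide":[0.03,0.002,-0.014],"delta_rot":[0,0,0],"fingers":-1},
    {"slide":[0.03,0,-0.014],"delta_rot":[0,0,0],"fingers":-1},
    {"slide":[0,0,0],"delta_rot":[0,0,0],"fingers":-1},
  ],
)

```text
time_s: 17.88
tcp_pos: [0.5959, 0.0481, 0.1014]
eef_rot: [-160.6, 8.2, -44.1]
contact_force: [-2.4, 0.7, -1.3]
gripper_width: 0.0236
gripper_force: 45.0
```

```bash
python3 err.py LL HR 0 0 .0265|tail -1
```

```text
RULE axes err (x,-y,down) mm [-2.3327 -0.3668  2.2452] F on tool [-2.2705  1.5903  0.1794]
```

play_rows(
  rows=[
    {"slide":[0.03,0,-0.014],"delta_rot":[0,0,0],"fingers":-1},
    {"slide":[0.03,0,-0.014],"delta_rot":[0,0,0],"fingers":-1},
    {"slide":[0,0,0],"delta_rot":[0,0,0],"fingers":-1},
  ],
)

```text
time_s: 18.25
tcp_pos: [0.6019, 0.0403, 0.1042]
eef_rot: [-160.6, 8.2, -44.1]
contact_force: [-1.9, 0.6, -1.4]
gripper_width: 0.0239
gripper_force: 45.0
```

```bash
python3 err.py LL HR 0 0.029 .0265|tail -1
```

```text
RULE axes err (x,-y,down) mm [16.4431 -0.361   2.2735] F on tool [-1.9634  1.3834  0.4179]
```

The hook has caught: about 2 N of spring pull. Continue drawing out.

play_rows(
  rows=[
    {"slide":[0.036,0,-0.017],"delta_rot":[0,0,0],"fingers":-1},
    {"slide":[0.036,0,-0.017],"delta_rot":[0,0,0],"fingers":-1},
    {"slide":[0,0,0],"delta_rot":[0,0,0],"fingers":-1},
  ],
)

```text
time_s: 18.62
tcp_pos: [0.6091, 0.031, 0.1075]
eef_rot: [-160.6, 8.2, -44.1]
contact_force: [-3.6, 1.2, -3.2]
gripper_width: 0.0236
gripper_force: 45.0
```

```bash
python3 err.py LL HR 0 0.029 .0265|tail -1
```

```text
RULE axes err (x,-y,down) mm [ 4.2353 -0.2526  2.3392] F on tool [-3.8774  2.8205  1.3901]
```

play_rows(
  rows=[
    {"slide":[0.012,0,-0.006],"delta_rot":[0,0,0],"fingers":-1},
    {"slide":[0.012,0,-0.006],"delta_rot":[0,0,0],"fingers":-1},
    {"slide":[0,0,0],"delta_rot":[0,0,0],"fingers":-1},
  ],
)

```text
time_s: 19.0
tcp_pos: [0.6112, 0.0283, 0.1086]
eef_rot: [-160.6, 8.2, -44.1]
contact_force: [-2.6, 0.5, -4.3]
gripper_width: 0.0241
gripper_force: 45.0
```

```bash
python3 err.py LL HR 0 0.029 .0265|tail -1
```

```text
RULE axes err (x,-y,down) mm [ 0.6099 -0.183   2.4849] F on tool [-3.0719  2.8375  2.8423]
```

play_rows(
  rows=[
    {"slide":[0.012,0,-0.006],"delta_rot":[0,0,0],"fingers":-1},
    {"slide":[0,0,0],"delta_rot":[0,0,0],"fingers":-1},
  ],
)

```text
time_s: 19.25
tcp_pos: [0.6124, 0.0269, 0.1092]
eef_rot: [-160.6, 8.2, -44.0]
contact_force: [-2.5, 1.2, -3.2]
gripper_width: 0.0236
gripper_force: 45.0
```

```bash
python3 err.py LL HR 0 0.029 .0265|tail -1
```

```text
RULE axes err (x,-y,down) mm [-1.2696 -0.0888  2.5754] F on tool [-3.2585  2.0359  1.8487]
```

play_rows(
  rows=[
    {"slide":[0.009,0,-0.004],"delta_rot":[0,0,0],"fingers":-1},
    {"slide":[0,0,0],"delta_rot":[0,0,0],"fingers":-1},
  ],
)

```text
time_s: 19.5
tcp_pos: [0.6124, 0.0267, 0.1093]
eef_rot: [-160.6, 8.3, -44.0]
contact_force: [-5.5, 4.9, -4.3]
gripper_width: 0.0238
gripper_force: 45.0
```

```bash
python3 err.py LL HR 0 0.029 .0265|tail -1
```

```text
RULE axes err (x,-y,down) mm [-1.4761 -0.1887  2.5804] F on tool [-8.1173  2.0403  1.6933]
```

The force has jumped to 8 N and the travel has stalled, so both jaws are seated. Hold, pressing lightly.

play_rows(
  rows=[
    {"slide":[0.005,0,-0.002],"delta_rot":[0,0,0],"fingers":-1},
    {"slide":[0,0,0],"delta_rot":[0,0,0],"fingers":-1},
    {"slide":[0,0,0],"delta_rot":[0,0,0],"fingers":-1},
    {"slide":[0,0,0],"delta_rot":[0,0,0],"fingers":-1},
  ],
)

```text
time_s: 20.0
tcp_pos: [0.6125, 0.0266, 0.1093]
eef_rot: [-160.6, 8.4, -44.0]
contact_force: [-5.6, 7.4, -4.3]
gripper_width: 0.0236
gripper_force: 45.0
```

```bash
python3 err.py LL HR 0 0.029 .0265|tail -1; python3 - <<'E'
from plan import *
S=cap('side');x,y,w,h=245,155,80,62
p,R=cur();np.save('seat1.npy',np.r_[p,R.ravel()])
u=cv2.convertScaleAbs(cv2.resize(S['image'][y:y+h,x:x+w],None,fx=8,fy=8,interpolation=cv2.INTER_CUBIC),alpha=1.4)
cv2.imwrite('pics/seat1.png',u)
E
```

```text
RULE axes err (x,-y,down) mm [-1.5943 -0.1671  2.584 ] F on tool [-10.0564   0.538    1.6638]
```

View pics/seat1.png

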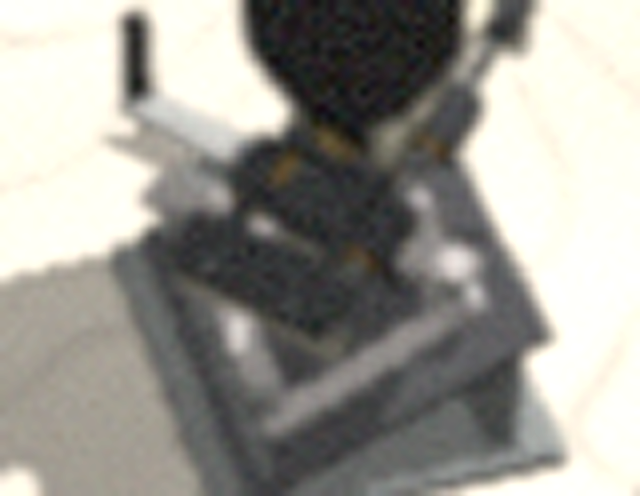

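The bar tip is visible at (460,262), just past the upper-right stud, and the lever post at (135,55) is untouched. Diagonal 1 is held. Back off and lift.

play_rows(
  rows=[
    {"slide":[-0.08,0,0.037],"delta_rot":[0,0,0],"fingers":-1},
    {"slide":[-0.08,0,0.037],"delta_rot":[0,0,0],"fingers":-1},
    {"slide":[-0.08,0,0.037],"delta_rot":[0,0,0],"fingers":-1},
    {"slide":[-0.08,0,0.037],"delta_rot":[0,0,0],"fingers":-1},
    {"slide":[0,0,0],"delta_rot":[0,0,0],"fingers":-1},
    {"slide":[-0.056,0,-0.12],"delta_rot":[0,0,0],"fingers":-1},
    {"slide":[-0.056,0,-0.12],"delta_rot":[0,0,0],"fingers":-1},
    {"slide":[-0.056,0,-0.12],"delta_rot":[0,0,0],"fingers":-1},
  ],
)

```text
time_s: 21.05
tcp_pos: [0.5573, 0.0647, 0.1521]
eef_rot: [-160.5, 8.1, -44.1]
contact_force: [0.0, -0.6, -1.1]
gripper_width: 0.024
gripper_force: 45.0
```

```bash
python3 err.py LL HR -.022 0 .0265|tail -1; python3 - <<'E'
from plan import *
from kin2 import ik2,lo,hi
p1,R1=span('LR','HL',-.022,0,.075)
s=cur();print(s[0],p1)
R0=s[1];rv=Ro.from_matrix(R0.T@R1).as_rotvec();q=[r.get_state()['joints']]
for k in range(0,11):
    f=k/10; c,x=ik2(s[0]+f*(p1-s[0]),R0@Ro.from_rotvec(f*rv).as_matrix(),[q[-1]])[0];q.append(x);print(x.round(1),'%.0e'%c)
plan(p1,R1)
E
```

```text
RULE axes err (x,-y,down) mm [-2.3522  0.4605 64.285 ] F on tool [0.1834 0.701  0.9629]
[0.55730821 0.06470836 0.15212087] [0.56090174 0.03932334 0.1360693 ]
[ 13.5  10.1 -18.6 -22.1 -50.7  43.5] 5e-21
[ 15.6  11.2 -17.9 -17.8 -52.8  48.5] 4e-30
[ 17.9  12.2 -17.7 -13.4 -54.4  53.3] 6e-25
[ 20.4  12.9 -18.   -8.9 -55.4  58. ] 2e-22
[ 23.   13.5 -19.   -4.2 -55.8  62.4] 2e-20
[ 25.6  13.9 -20.6   0.6 -55.7  66.6] 6e-19
[ 28.3  14.  -22.9   5.6 -55.   70.6] 2e-29
[ 30.8  14.  -25.8  11.  -53.8  74.1] 5e-29
[ 33.2  13.7 -29.4  16.7 -52.1  77.2] 5e-27
[ 35.3  13.3 -33.5  22.9 -50.   79.8] 5e-25
[ 36.9  12.7 -38.2  29.9 -47.5  81.8] 6e-23
rows 22
0.007 0.006 0.002 | -0.439 -0.002 -0.943
0.006 0.006 0.002 | -0.439 -0.002 -0.943
0.006 0.007 0.003 | -0.439 -0.002 -0.943
0.005 0.007 0.003 | -0.439 -0.002 -0.943
0.005 0.007 0.003 | -0.439 -0.002 -0.943
0.004 0.007 0.003 | -0.439 -0.002 -0.943
0.004 0.008 0.004 | -0.439 -0.002 -0.943
0.003 0.008 0.004 | -0.439 -0.002 -0.943
0.002 0.008 0.004 | -0.439 -0.002 -0.943
0.002 0.008 0.004 | -0.439 -0.002 -0.943
0.001 0.008 0.005 | -0.439 -0.002 -0.943
0.001 0.008 0.005 | -0.439 -0.002 -0.943
0 0.008 0.005 | -0.439 -0.002 -0.943
-0 0.007 0.005 | -0.439 -0.002 -0.943
-0.001 0.007 0.006 | -0.439 -0.002 -0.943
-0.001 0.007 0.006 | -0.439 -0.002 -0.943
-0.002 0.006 0.006 | -0.439 -0.002 -0.943
-0.002 0.006 0.006 | -0.439 -0.002 -0.943
-0.003 0.006 0.007 | -0.439 -0.002 -0.943
-0.003 0.005 0.007 | -0.439 -0.002 -0.943
-0.004 0.005 0.007 | -0.439 -0.002 -0.943
-0.004 0.004 0.007 | -0.439 -0.002 -0.943
```

play_rows(
  rows=[
    {"slide":[0.05,0,-0.15],"delta_rot":[-0.44,0,-0.943],"fingers":-1},
    {"slide":[0.05,0.005,-0.15],"delta_rot":[-0.44,0,-0.943],"fingers":-1},
    {"slide":[0.005,0.007,0],"delta_rot":[-0.44,0,-0.943],"fingers":-1},
    {"slide":[0.005,0.007,0],"delta_rot":[-0.44,0,-0.943],"fingers":-1},
    {"slide":[0.005,0.007,0],"delta_rot":[-0.44,0,-0.943],"fingers":-1},
    {"slide":[0.004,0.007,0],"delta_rot":[-0.44,0,-0.943],"fingers":-1},
    {"slide":[0.004,0.008,0],"delta_rot":[-0.44,0,-0.943],"fingers":-1},
    {"slide":[0.003,0.008,0],"delta_rot":[-0.44,0,-0.943],"fingers":-1},
  ],
)

```text
time_s: 22.05
tcp_pos: [0.5632, 0.0323, 0.19]
eef_rot: [-174.6, 0.4, -10.2]
contact_force: [-0.1, -0.5, -2.5]
gripper_width: 0.0241
gripper_force: 45.0
```

play_rows(
  rows=[
    {"slide":[0,0.008,0],"delta_rot":[-0.44,0,-0.943],"fingers":-1},
    {"slide":[0,0.008,0],"delta_rot":[-0.44,0,-0.943],"fingers":-1},
    {"slide":[0,0.008,0],"delta_rot":[-0.44,0,-0.943],"fingers":-1},
    {"slide":[0,0.008,0],"delta_rot":[-0.44,0,-0.943],"fingers":-1},
    {"slide":[0,0.008,0],"delta_rot":[-0.44,0,-0.943],"fingers":-1},
    {"slide":[0,0.008,0],"delta_rot":[-0.44,0,-0.943],"fingers":-1},
    {"slide":[0,0.008,0],"delta_rot":[-0.44,0,-0.943],"fingers":-1},
    {"slide":[0,0.008,0],"delta_rot":[-0.44,0,-0.943],"fingers":-1},
  ],
)

```text
time_s: 23.05
tcp_pos: [0.564, 0.0232, 0.189]
eef_rot: [169.5, 2.1, 24.4]
contact_force: [0.2, 0.4, -2.0]
gripper_width: 0.0243
gripper_force: 45.0
```

```bash
python3 - <<'E'
from plan import *
p1,R1=span('LR','HL',-.022,0,.060)
print(cur()[0],r.get_state()['joints'].round(1));plan(p1,R1)
E
```

```text
[0.5640452 0.0232333 0.1890469] [ 29.2  11.3 -23.   12.  -59.2  78.9]
rows 6
0.013 -0.028 0.07 | -0.433 -0.001 -0.935
0.016 -0.029 0.069 | -0.433 -0.001 -0.935
0.018 -0.031 0.068 | -0.433 -0.001 -0.935
0.02 -0.031 0.066 | -0.433 -0.001 -0.935
0.022 -0.032 0.065 | -0.433 -0.001 -0.935
0.025 -0.033 0.064 | -0.433 -0.001 -0.935
```

play_rows(
  rows=[
    {"slide":[0.013,-0.028,0.07],"delta_rot":[-0.433,0,-0.935],"fingers":-1},
    {"slide":[0.016,-0.029,0.07],"delta_rot":[-0.433,0,-0.935],"fingers":-1},
    {"slide":[0.018,-0.031,0.068],"delta_rot":[-0.433,0,-0.935],"fingers":-1},
    {"slide":[0.02,-0.031,0.066],"delta_rot":[-0.433,0,-0.935],"fingers":-1},
    {"slide":[0.022,-0.032,0.065],"delta_rot":[-0.433,0,-0.935],"fingers":-1},
    {"slide":[0.025,-0.033,0.064],"delta_rot":[-0.433,0,-0.935],"fingers":-1},
    {"slide":[0,0,0],"delta_rot":[0,0,0],"fingers":-1},
  ],
)

```text
time_s: 23.92
tcp_pos: [0.5664, 0.0393, 0.1214]
eef_rot: [159.9, 9.0, 49.1]
contact_force: [-1.1, -0.8, -1.7]
gripper_width: 0.024
gripper_force: 45.0
```

```bash
python3 err.py LR HL -.022 0 .034
```

```text
err tool units [0.0768 0.0062 0.1509] mm [11.482   0.9009 22.6527] rot units [-0.0258  0.0189 -0.0198] F tool [-1.0713 -0.9647  1.6884]
RULE axes err (x,-y,down) mm [ 0.8327  0.9009 25.3828] F on tool [-1.6845 -0.9647  1.0774]
```

play_rows(
  rows=[
    {"slide":[0.038,0.006,0.075],"delta_rot":[-0.025,0.02,-0.02],"fingers":-1},
    {"slide":[0.038,0,0.075],"delta_rot":[0,0,0],"fingers":-1},
    {"slide":[0,0,0],"delta_rot":[0,0,0],"fingers":-1},
    {"slide":[0.007,0,0.015],"delta_rot":[0,0,0],"fingers":-1},
    {"slide":[0,0,0],"delta_rot":[0,0,0],"fingers":-1},
  ],
)

```text
time_s: 24.55
tcp_pos: [0.5802, 0.0398, 0.0974]
eef_rot: [159.8, 8.9, 49.1]
contact_force: [-0.4, 0.0, -0.5]
gripper_width: 0.0238
gripper_force: 45.0
```

```bash
python3 err.py LR HL 0 0 .029
```

```text
err tool units [ 0.1369 -0.0065 -0.0426] mm [20.5345 -0.9078 -6.4257] rot units [-0.0033 -0.0202 -0.0375] F tool [-0.1876 -0.5066  0.3705]
RULE axes err (x,-y,down) mm [21.3262 -0.9078  2.8546] F on tool [-0.3266 -0.5066  0.2565]
```

Down 2.5 mm, then pull along the rule.

play_rows(
  rows=[
    {"slide":[0.007,-0.006,0.015],"delta_rot":[0,-0.02,-0.04],"fingers":-1},
    {"slide":[0.05,0,-0.023],"delta_rot":[0,0,0],"fingers":-1},
    {"slide":[0.05,0,-0.023],"delta_rot":[0,0,0],"fingers":-1},
    {"slide":[0,0,0],"delta_rot":[0,0,0],"fingers":-1},
  ],
)

```text
time_s: 25.05
tcp_pos: [0.5898, 0.0551, 0.0992]
eef_rot: [159.8, 9.0, 49.3]
contact_force: [0.1, -0.3, -2.2]
gripper_width: 0.0236
gripper_force: 45.0
```

```bash
python3 err.py LR HL 0 0 .029
```

```text
err tool units [ 0.0213  0.0001 -0.0083] mm [ 3.1997  0.0123 -1.2442] rot units [ 0.0023 -0.0148  0.0115] F tool [ 0.1689 -0.5294  2.1202]
RULE axes err (x,-y,down) mm [3.4257 0.0123 0.2246] F on tool [-0.743  -0.5294  1.993 ]
```

play_rows(
  rows=[
    {"slide":[0.03,0,-0.014],"delta_rot":[0,0,0],"fingers":-1},
    {"slide":[0.03,0,-0.014],"delta_rot":[0,0,0],"fingers":-1},
    {"slide":[0,0,0],"delta_rot":[0,0,0],"fingers":-1},
  ],
)

```text
time_s: 25.42
tcp_pos: [0.594, 0.062, 0.1013]
eef_rot: [159.8, 9.1, 49.2]
contact_force: [0.1, -2.3, -2.6]
gripper_width: 0.0235
gripper_force: 45.0
```

```bash
python3 err.py LR HL 0 0 .029
```

```text
err tool units [-0.0289  0.0008  0.0155] mm [-4.333   0.1266  2.3144] rot units [-0.0028  0.0114  0.0079] F tool [-1.3072  0.5008  3.1603]
RULE axes err (x,-y,down) mm [-4.9051  0.1266  0.2664] F on tool [-2.5203  0.5008  2.3118]
```

play_rows(
  rows=[
    {"slide":[0.045,0,-0.021],"delta_rot":[0,0,0],"fingers":-1},
    {"slide":[0.045,0,-0.021],"delta_rot":[0,0,0],"fingers":-1},
    {"slide":[0.045,0,-0.021],"delta_rot":[0,0,0],"fingers":-1},
    {"slide":[0.035,0,-0.016],"delta_rot":[0,0,0],"fingers":-1},
    {"slide":[0,0,0],"delta_rot":[0,0,0],"fingers":-1},
  ],
)

```text
time_s: 26.05
tcp_pos: [0.6088, 0.0856, 0.1084]
eef_rot: [159.8, 9.0, 49.2]
contact_force: [-0.9, -4.1, -1.7]
gripper_width: 0.0236
gripper_force: 45.0
```

```bash
python3 err.py LR HL 0 0.0386 .029|tail -1
```

```text
RULE axes err (x,-y,down) mm [4.9519 0.1703 0.1685] F on tool [-4.2935  1.0613  1.1352]
```

play_rows(
  rows=[
    {"slide":[0.015,0,-0.007],"delta_rot":[0,0,0],"fingers":-1},
    {"slide":[0.012,0,-0.006],"delta_rot":[0,0,0],"fingers":-1},
    {"slide":[0,0,0],"delta_rot":[0,0,0],"fingers":-1},
  ],
)

```text
time_s: 26.42
tcp_pos: [0.6109, 0.0889, 0.1096]
eef_rot: [159.8, 9.0, 49.2]
contact_force: [-0.6, -2.8, -2.8]
gripper_width: 0.0235
gripper_force: 45.0
```

```bash
python3 err.py LR HL 0 0.0386 .029|tail -1
```

```text
RULE axes err (x,-y,down) mm [0.8104 0.108  0.3182] F on tool [-3.2641  0.1885  2.2167]
```

play_rows(
  rows=[
    {"slide":[0.012,0,-0.006],"delta_rot":[0,0,0],"fingers":-1},
    {"slide":[0,0,0],"delta_rot":[0,0,0],"fingers":-1},
  ],
)

```text
time_s: 26.68
tcp_pos: [0.612, 0.0906, 0.1101]
eef_rot: [159.8, 9.0, 49.2]
contact_force: [-0.7, -3.4, -2.8]
gripper_width: 0.0238
gripper_force: 45.0
```

```bash
python3 err.py LR HL 0 0.0386 .029|tail -1
```

```text
RULE axes err (x,-y,down) mm [-1.2779  0.1345  0.3467] F on tool [-3.8864  0.4455  2.2183]
```

play_rows(
  rows=[
    {"slide":[0.012,0,-0.006],"delta_rot":[0,0,0],"fingers":-1},
    {"slide":[0,0,0],"delta_rot":[0,0,0],"fingers":-1},
  ],
)

```text
time_s: 26.92
tcp_pos: [0.6124, 0.0917, 0.1104]
eef_rot: [159.9, 9.1, 49.2]
contact_force: [-1.9, -4.6, -2.8]
gripper_width: 0.0235
gripper_force: 45.0
```

```bash
python3 err.py LR HL 0 0.0386 .029|tail -1
```

```text
RULE axes err (x,-y,down) mm [-2.4842  0.3362  0.3614] F on tool [-5.485   0.2573  1.7067]
```

play_rows(
  rows=[
    {"slide":[0.008,0,-0.004],"delta_rot":[0,0,0],"fingers":-1},
    {"slide":[0,0,0],"delta_rot":[0,0,0],"fingers":-1},
    {"slide":[0,0,0],"delta_rot":[0,0,0],"fingers":-1},
    {"slide":[0,0,0],"delta_rot":[0,0,0],"fingers":-1},
  ],
)

```text
time_s: 27.42
tcp_pos: [0.6124, 0.0921, 0.1104]
eef_rot: [159.9, 9.2, 49.2]
contact_force: [-2.6, -5.9, -3.8]
gripper_width: 0.0233
gripper_force: 45.0
```

```bash
python3 err.py LR HL 0 0.0386 .029|tail -1
```

```text
RULE axes err (x,-y,down) mm [-2.8004  0.5169  0.3723] F on tool [-7.1316  0.1708  2.3102]
```

Diagonal 2 is seated at 7 N. The two readings, constrained by the sides, give about 158.5 and 169.3 mm, so the lean is about 0.065 rad and the lever has to go about 0.4 rad clockwise. One more light press, then back off and lift.

play_rows(
  rows=[
    {"slide":[0.005,0,-0.002],"delta_rot":[0,0,0],"fingers":-1},
    {"slide":[0,0,0],"delta_rot":[0,0,0],"fingers":-1},
    {"slide":[-0.078,0,0.036],"delta_rot":[0,0,0],"fingers":-1},
    {"slide":[-0.078,0,0.036],"delta_rot":[0,0,0],"fingers":-1},
    {"slide":[-0.078,0,0.036],"delta_rot":[0,0,0],"fingers":-1},
    {"slide":[-0.078,0,0.036],"delta_rot":[0,0,0],"fingers":-1},
    {"slide":[-0.078,0,0.036],"delta_rot":[0,0,0],"fingers":-1},
    {"slide":[0,0,0],"delta_rot":[0,0,0],"fingers":-1},
  ],
)

```text
time_s: 28.42
tcp_pos: [0.5801, 0.0403, 0.0953]
eef_rot: [159.8, 9.0, 49.2]
contact_force: [0.6, -0.1, -1.7]
gripper_width: 0.0239
gripper_force: 45.0
```

play_rows(
  rows=[
    {"slide":[-0.056,0,-0.12],"delta_rot":[0,0,0],"fingers":-1},
    {"slide":[-0.04,0,-0.15],"delta_rot":[0,0,0],"fingers":-1},
    {"slide":[0,0,-0.18],"delta_rot":[0,0,0],"fingers":-1},
    {"slide":[0,0,-0.18],"delta_rot":[0,0,0],"fingers":-1},
    {"slide":[0,0,-0.15],"delta_rot":[0,0,0],"fingers":-1},
  ],
)

```text
time_s: 29.05
tcp_pos: [0.5525, 0.0707, 0.2074]
eef_rot: [159.8, 8.9, 49.3]
contact_force: [0.3, -0.7, -1.5]
gripper_width: 0.0238
gripper_force: 45.0
```

```bash
python3 - <<'E'
from plan import *
p,R=cur();print(p,r.get_state()['contact_force'],r.get_state()['joints'].round(1))
R2=down(13.5)@LEAN
plan([.485,-.281,.18],R2)
E
```

```text
[0.55253269 0.07073299 0.20738948] [ 0.33277459 -0.70552219 -1.54102817] [ 41.2   8.7 -31.3  25.1 -58.5  84.8]
rows 8
-0.252 0.118 0.11 | 0.815 -0.588 0.856
-0.238 0.142 0.113 | 0.815 -0.588 0.856
-0.222 0.165 0.114 | 0.815 -0.588 0.856
-0.205 0.187 0.112 | 0.815 -0.588 0.856
-0.186 0.208 0.109 | 0.815 -0.588 0.856
-0.166 0.227 0.103 | 0.815 -0.588 0.856
-0.145 0.244 0.095 | 0.815 -0.588 0.856
-0.124 0.259 0.085 | 0.815 -0.588 0.856
```

play_rows(
  rows=[
    {"slide":[-0.252,0.118,0.11],"delta_rot":[0.815,-0.588,0.856],"fingers":-1},
    {"slide":[-0.238,0.142,0.113],"delta_rot":[0.815,-0.588,0.856],"fingers":-1},
    {"slide":[-0.222,0.165,0.114],"delta_rot":[0.815,-0.588,0.856],"fingers":-1},
    {"slide":[-0.205,0.187,0.112],"delta_rot":[0.815,-0.588,0.856],"fingers":-1},
    {"slide":[-0.186,0.208,0.109],"delta_rot":[0.815,-0.588,0.856],"fingers":-1},
    {"slide":[-0.166,0.227,0.103],"delta_rot":[0.815,-0.588,0.856],"fingers":-1},
    {"slide":[-0.145,0.244,0.095],"delta_rot":[0.815,-0.588,0.856],"fingers":-1},
    {"slide":[-0.124,0.259,0.085],"delta_rot":[0.815,-0.588,0.856],"fingers":-1},
  ],
)

```text
time_s: 30.05
tcp_pos: [0.4852, -0.2833, 0.1792]
eef_rot: [180.0, 25.1, 13.3]
contact_force: [0.9, 0.1, -1.4]
gripper_width: 0.0238
gripper_force: 45.0
```

```bash
python3 - <<'E'
from plan import *
R2=down(14)@LEAN
s=plan([.485,-.280,.10],R2);plan([.485,-.280,.0355],R2,start=s,n=3)
E
```

```text
rows 2
0.114 -0.011 0.238 | -0.027 0.009 -0.064
0.114 -0.011 0.238 | -0.027 0.009 -0.064
rows 3
0.061 0 0.13 | 0 0 0
0.061 0 0.13 | 0 0 0
0.061 0 0.13 | 0 0 0
```

play_rows(
  rows=[
    {"slide":[0.114,-0.011,0.238],"delta_rot":[-0.03,0.01,-0.06],"fingers":-1},
    {"slide":[0.114,-0.011,0.238],"delta_rot":[-0.03,0.01,-0.06],"fingers":-1},
    {"slide":[0.061,0,0.13],"delta_rot":[0,0,0],"fingers":-1},
    {"slide":[0.061,0,0.13],"delta_rot":[0,0,0],"fingers":-1},
    {"slide":[0.05,0,0.107],"delta_rot":[0,0,0],"fingers":-1},
    {"slide":[0,0,0],"delta_rot":[0,0,0],"fingers":-1},
  ],
)

```text
time_s: 30.8
tcp_pos: [0.4841, -0.2786, 0.038]
eef_rot: [180.0, 25.1, 14.1]
contact_force: [0.6, 0.2, -0.8]
gripper_width: 0.0237
gripper_force: 45.0
```

play_rows(
  rows=[
    {"slide":[0.009,0,0.02],"delta_rot":[0,0,0],"fingers":-1},
    {"slide":[0,0,0],"delta_rot":[0,0,0],"fingers":-1},
    {"slide":[0,0,0],"delta_rot":[0,0,0],"fingers":0.2},
    {"slide":[0,0,0],"delta_rot":[0,0,0],"fingers":0.2},
    {"slide":[0,0,0],"delta_rot":[0,0,0],"fingers":0.2},
    {"slide":[-0.08,0,-0.18],"delta_rot":[0,0,0],"fingers":0.2},
    {"slide":[-0.1,0,-0.25],"delta_rot":[0,0,0],"fingers":0.2},
    {"slide":[-0.1,0,-0.25],"delta_rot":[0,0,0],"fingers":0.2},
  ],
)

```text
time_s: 31.8
tcp_pos: [0.4892, -0.2775, 0.1473]
eef_rot: [179.9, 25.0, 14.1]
contact_force: [0.5, 0.2, -0.1]
gripper_width: 0.0526
gripper_force: 0.0
```

```bash
python3 - <<'E'
from meas import *
import pickle
np.set_printoptions(precision=4,suppress=True)
T,S=pickle.load(open('ts.pkl','rb'))
# lever post: black blob in both views (initial pictures, lever untouched since)
def dark(c,x,y,w,h,th):
    g=cv2.cvtColor(up(c,x,y,w,h),cv2.COLOR_BGR2GRAY); ks=conts((g<th).astype(np.uint8)*255)
    for k in ks[:2]:
        b=cv2.boundingRect(k); print(cv2.contourArea(k)/36, 'bbox',back([b[0],b[1]],x,y),back([b[0]+b[2],b[1]+b[3]],x,y)); 
    return back(ks[0].reshape(-1,2),x,y)
a=dark(T,178,183,25,22,55); b=dark(S,256,150,14,20,75)
# post ends: in side view top & bottom of blob; in top view ends along radial line
bt,bb=b[b[:,1].argmin()],b[b[:,1].argmax()]
for nm,v,n in(('top',b[b[:,1]<b[:,1].min()+1.2].mean(0),0),('bot',b[b[:,1]>b[:,1].max()-1.2].mean(0),1)):
    print(nm,v,'z80',onz(S,v,.08),'z30',onz(S,v,.03))
axis=b.mean(0);print('side mid',axis,onz(S,axis,.055)); print('top mid',a.mean(0),onz(T,a.mean(0),.055),'z80',onz(T,a.mean(0),.08))
E
```

```text
27.819444444444443 bbox [184.25 191.75] [191.0833 200.0833]
5.597222222222222 bbox [199.9167 191.75  ] [202.5833 194.9167]
22.11111111111111 bbox [260.25   156.5833] [263.0833 167.0833]
top [261.2763 157.1096] z80 [0.5581 0.2379 0.08  ] z30 [0.5721 0.2988 0.03  ]
bot [261.6389 166.4484] z80 [0.5454 0.1808 0.08  ] z30 [0.5587 0.2389 0.03  ]
side mid [261.5087 161.8284] [0.5586 0.2384 0.055 ]
top mid [187.9209 195.6717] [0.5592 0.2354 0.055 ] z80 [0.5538 0.2303 0.08  ]
```

The post is at (0.559, 0.237), with both views agreeing to 3 mm, and the pivot at about (0.600, 0.170), 79 mm away as given. I need 0.4 rad clockwise, so the post goes to about (0.589, 0.249).

```bash
python3 - <<'E'
from plan import *
from kin2 import ik2
T,S=cap('top'),cap('side')
print('pivot',onz(T,(209,183.75),.03),onz(S,(276,176),.03))
s=plan([.52,-.05,.22],down(40)); s=plan([.559,.237,.16],down(60),start=s)
for z in(.16,.042): print(ik2(np.array([.559,.237,z]),down(60),[r.get_state()['joints'],np.array([40,20,-20,0,-60,110.])]))
E
```

```text
pivot [0.60746392 0.16941175 0.03      ] [0.60014136 0.16593275 0.03      ]
rows 6
0.051 -0.238 -0.11 | -0.192 0.882 -0.928
0.076 -0.231 -0.109 | -0.192 0.882 -0.928
0.101 -0.223 -0.106 | -0.192 0.882 -0.928
0.124 -0.213 -0.101 | -0.192 0.882 -0.928
0.147 -0.202 -0.095 | -0.192 0.882 -0.928
0.168 -0.189 -0.087 | -0.192 0.882 -0.928
rows 6
0.238 -0.216 0.067 | 0 0 -0.727
0.25 -0.202 0.067 | 0 0 -0.727
0.262 -0.187 0.067 | 0 0 -0.727
0.272 -0.172 0.067 | 0 0 -0.727
0.282 -0.156 0.067 | 0 0 -0.727
0.29 -0.139 0.067 | 0 0 -0.727
[(np.float64(3.101524341931141e-28), array([ 4.13902038e+01,  1.71006985e+01, -1.34663430e+01, -2.43444851e-13,
       -5.94329585e+01,  1.08609796e+02])), (np.float64(1.4411525401574732e-23), array([ 4.13902038e+01,  1.71006985e+01, -1.34663430e+01, -1.37731938e-11,
       -5.94329585e+01,  1.08609796e+02]))]
[(np.float64(7.571934929959321e-20), array([ 4.13902038e+01,  2.42958531e+01, -2.05755590e+01, -2.22157645e-08,
       -4.51285878e+01,  1.08609796e+02])), (np.float64(7.6253044345055605e-22), array([ 4.13902038e+01,  2.42958531e+01, -2.05755591e+01, -2.14977427e-09,
       -4.51285878e+01,  1.08609796e+02]))]
```

play_rows(
  rows=[
    {"slide":[0.051,-0.238,-0.11],"delta_rot":[-0.19,0.88,-0.93],"fingers":0.4},
    {"slide":[0.076,-0.231,-0.11],"delta_rot":[-0.19,0.88,-0.93],"fingers":0.4},
    {"slide":[0.1,-0.223,-0.106],"delta_rot":[-0.19,0.88,-0.93],"fingers":0.4},
    {"slide":[0.124,-0.213,-0.1],"delta_rot":[-0.19,0.88,-0.93],"fingers":0.4},
    {"slide":[0.147,-0.2,-0.095],"delta_rot":[-0.19,0.88,-0.93],"fingers":0.4},
    {"slide":[0.168,-0.19,-0.087],"delta_rot":[-0.19,0.88,-0.93],"fingers":0.4},
  ],
)

```text
time_s: 32.65
tcp_pos: [0.518, -0.0483, 0.2164]
eef_rot: [-179.6, 0.1, 40.1]
contact_force: [-0.6, 0.0, -0.8]
gripper_width: 0.0613
gripper_force: 0.0
```

play_rows(
  rows=[
    {"slide":[0.238,-0.216,0.03],"delta_rot":[0,0,-0.727],"fingers":0.4},
    {"slide":[0.25,-0.2,0.03],"delta_rot":[0,0,-0.727],"fingers":0.4},
    {"slide":[0.262,-0.187,0.067],"delta_rot":[0,0,-0.727],"fingers":0.4},
    {"slide":[0.272,-0.172,0.067],"delta_rot":[0,0,-0.727],"fingers":0.4},
    {"slide":[0.282,-0.156,0.067],"delta_rot":[0,0,-0.727],"fingers":0.4},
    {"slide":[0.29,-0.14,0.067],"delta_rot":[0,0,-0.727],"fingers":0.4},
    {"slide":[0,0,0],"delta_rot":[0,0,0],"fingers":0.4},
  ],
)

```text
time_s: 33.52
tcp_pos: [0.5564, 0.2398, 0.1654]
eef_rot: [-179.5, 0.2, 60.2]
contact_force: [-0.1, -0.1, 1.5]
gripper_width: 0.0617
gripper_force: 0.0
```

```bash
python3 - <<'E'
from plan import *
s=plan([.559,.237,.12],down(60),n=2);plan([.559,.237,.045],down(60),start=s,n=3)
s=([.559,.237,.045],down(60));plan([.574,.245,.045],down(60),start=s,n=2);plan([.590,.247,.045],down(60),start=([.574,.245,.045],down(60)),n=2)
E
```

```text
rows 2
-0.003 0.014 0.151 | -0.06 0.025 0.02
-0.004 0.013 0.151 | -0.06 0.025 0.02
rows 3
0 0 0.167 | 0 0 0
0 0 0.167 | 0 0 0
0 0 0.167 | 0 0 0
rows 2
0.048 0.03 0 | 0 0 0
0.048 0.03 0 | 0 0 0
rows 2
0.032 0.043 0 | 0 0 0
0.032 0.043 0 | 0 0 0
```

play_rows(
  rows=[
    {"slide":[-0.003,0.014,0.15],"delta_rot":[-0.06,0.025,0.02],"fingers":0.4},
    {"slide":[-0.003,0.014,0.15],"delta_rot":[-0.06,0.025,0.02],"fingers":0.4},
    {"slide":[0,0,0.167],"delta_rot":[0,0,0],"fingers":0.4},
    {"slide":[0,0,0.167],"delta_rot":[0,0,0],"fingers":0.4},
    {"slide":[0,0,0.16],"delta_rot":[0,0,0],"fingers":0.4},
    {"slide":[0,0,0],"delta_rot":[0,0,0],"fingers":0.4},
  ],
)

```text
time_s: 34.28
tcp_pos: [0.5586, 0.2331, 0.0464]
eef_rot: [-180.0, 0.1, 59.7]
contact_force: [0.3, -0.3, 1.1]
gripper_width: 0.0612
gripper_force: 0.0
```

play_rows(
  rows=[
    {"slide":[0,0,0],"delta_rot":[0,0,0],"fingers":-1},
    {"slide":[0,0,0],"delta_rot":[0,0,0],"fingers":-1},
    {"slide":[0,0,0],"delta_rot":[0,0,0],"fingers":-1},
    {"slide":[0,0,0],"delta_rot":[0,0,0],"fingers":-1},
    {"slide":[0,0,0],"delta_rot":[0,0,0],"fingers":-1},
  ],
  squeeze=15,
)

```text
time_s: 34.9
tcp_pos: [0.5594, 0.2349, 0.0481]
eef_rot: [180.0, -0.1, 59.8]
contact_force: [-17.0, 15.9, 8.2]
gripper_width: 0.0172
gripper_force: 11.5
```

play_rows(
  rows=[
    {"slide":[0.003,-0.014,0],"delta_rot":[0,0,0],"fingers":-1},
    {"slide":[0,0,0],"delta_rot":[0,0,0],"fingers":-1},
  ],
)

```text
time_s: 35.15
tcp_pos: [0.5587, 0.2356, 0.0481]
eef_rot: [179.9, -0.1, 59.8]
contact_force: [2.8, -3.2, -0.4]
gripper_width: 0.0158
gripper_force: 15.0
```

```bash
python3 - <<'E'
from plan import *
s=r.get_state();p,R=cur();print(p,s['contact_force'],s['gripper_width'])
pv=np.array([.603,.168]);d=p[:2]-pv;print('rad',np.linalg.norm(d),np.degrees(np.arctan2(d[1],d[0])))
a=0
for k in range(1,5):
    c,sn=np.cos(-.1*k),np.sin(-.1*k);q=pv+np.array([[c,-sn],[sn,c]])@d; print(q,R.T@np.r_[q-(p[:2] if k==1 else last),0]/.15); last=q
E
```

```text
[0.55874464 0.2356476  0.04812876] [ 2.7606265  -3.18917348 -0.40864587] 0.015760270542722502
rad 0.08083771231565234 123.19289072849001
[0.56571922 0.23972781] [0.04689303 0.02651293 0.00012743]
[0.5730663  0.24309134] [0.04401187 0.03106197 0.00013007]
[0.58071247 0.24570458] [0.04069096 0.03530066 0.0001314 ]
[0.58858133 0.24754142] [0.03696347 0.03918663 0.00013142]
```

play_rows(
  rows=[
    {"slide":[0.047,0.0265,0],"delta_rot":[0,0,0],"fingers":-1},
    {"slide":[0.044,0.031,0],"delta_rot":[0,0,0],"fingers":-1},
    {"slide":[0.041,0.035,0],"delta_rot":[0,0,0],"fingers":-1},
    {"slide":[0.037,0.039,0],"delta_rot":[0,0,0],"fingers":-1},
    {"slide":[0,0,0],"delta_rot":[0,0,0],"fingers":-1},
  ],
)

```text
time_s: 35.78
tcp_pos: [0.588, 0.2506, 0.0482]
eef_rot: [-180.0, -0.3, 59.8]
contact_force: [-3.5, 8.3, 1.1]
gripper_width: 0.0158
gripper_force: 15.0
```

play_rows(
  rows=[
    {"slide":[0,0,0],"delta_rot":[0,0,0],"fingers":0.4},
    {"slide":[0,0,0],"delta_rot":[0,0,0],"fingers":0.4},
    {"slide":[0,0,0],"delta_rot":[0,0,0],"fingers":0.4},
    {"slide":[0,0,-0.3],"delta_rot":[0,0,0],"fingers":0.4},
    {"slide":[0,0,-0.3],"delta_rot":[0,0,0],"fingers":0.4},
    {"slide":[-0.05,-0.38,-0.05],"delta_rot":[0,0,0],"fingers":0.4},
    {"slide":[-0.05,-0.38,-0.05],"delta_rot":[0,0,0],"fingers":0.4},
    {"slide":[0.1,-0.38,-0.05],"delta_rot":[0,0,0],"fingers":0.4},
  ],
)

```text
time_s: 36.78
tcp_pos: [0.4384, 0.3332, 0.161]
eef_rot: [180.0, -0.1, 59.7]
contact_force: [1.6, 1.3, 0.2]
gripper_width: 0.0612
gripper_force: 0.0
```

play_rows(
  rows=[
    {"slide":[0.2,-0.33,0],"delta_rot":[0,0,0],"fingers":0.4},
    {"slide":[0.2,-0.33,0],"delta_rot":[0,0,0],"fingers":0.4},
    {"slide":[0.2,-0.33,0],"delta_rot":[0,0,0],"fingers":0.4},
    {"slide":[0,0,0],"delta_rot":[0,0,0],"fingers":0.4},
  ],
)

```text
time_s: 37.28
tcp_pos: [0.3553, 0.4893, 0.1601]
eef_rot: [179.9, -0.1, 60.0]
contact_force: [-1.1, -1.1, -1.3]
gripper_width: 0.0612
gripper_force: 0.0
```

```bash
cat > m4.py <<'E'
import m3
from m3 import *
T=avg('top',6);S=avg('side',6);pickle.dump((T,S),open('ts2.pkl','wb'))
d=11
m3.Ti=conv([((119+.8*d,165),(122+.1*d,260)),((135,274),(315,272)),((327+.1*d,260),(318+.8*d,160)),((310+d,130),(135+d,131))],205,148)
m3.To=conv([((86+.8*d,165),(97+.1*d,285)),((125,305),(330,303)),((357+.1*d,275),(345+d,125)),((320+d,96),(125+d,102))],205,148)
sx,sy=3,6
m3.Si=conv([((585+sx,88+sy),(505,138)),((500,155),(540,250)),((555,258),(650+sx,210+sy)),((660+sx,175+sy),(605+sx,95+sy))],255,160,390)
m3.So=conv([((488,131),(575+sx,85+sy)),((468,155),(522,265)),((560,284),(655+sx,220+sy)),((685+sx,175+sy),(628+sx,60+sy))],255,160,390)
R=frame(T,S);Q=R.mean(0)
for n,Q in(('in',R[0]),('out',R[1]),('mid',R.mean(0))): print(n,np.linalg.norm(np.roll(Q,-1,0)-Q,axis=1),'LL-HR',np.linalg.norm(Q[2]-Q[0]),'LR-HL',np.linalg.norm(Q[1]-Q[3]))
f=lambda im,x,y:cv2.convertScaleAbs(cv2.resize(im[y:y+75,x:x+100],None,fx=4,fy=4,interpolation=cv2.INTER_CUBIC),alpha=1.5)
t,s=T['image'],S['image']
cv2.imwrite('pics/after.png',np.vstack([np.hstack([f(t,180,145),f(t,300,185)]),np.hstack([f(s,235,150),f(s,230,238)])]))
E
python3 m4.py
```

```text
gap mm [np.float64(2.4), np.float64(2.2), np.float64(0.7), np.float64(3.5)]
gap mm [np.float64(4.2), np.float64(2.4), np.float64(2.7), np.float64(0.7)]
in [0.1143 0.0817 0.114  0.0829] LL-HR 0.13865612892773682 LR-HL 0.1427977863353881
out [0.1461 0.1181 0.1478 0.1156] LL-HR 0.18865013140538894 LR-HL 0.18536866156640974
mid [0.1301 0.0997 0.1308 0.099 ] LL-HR 0.16362382257116312 LR-HL 0.16401416938589253
```

View pics/after.png

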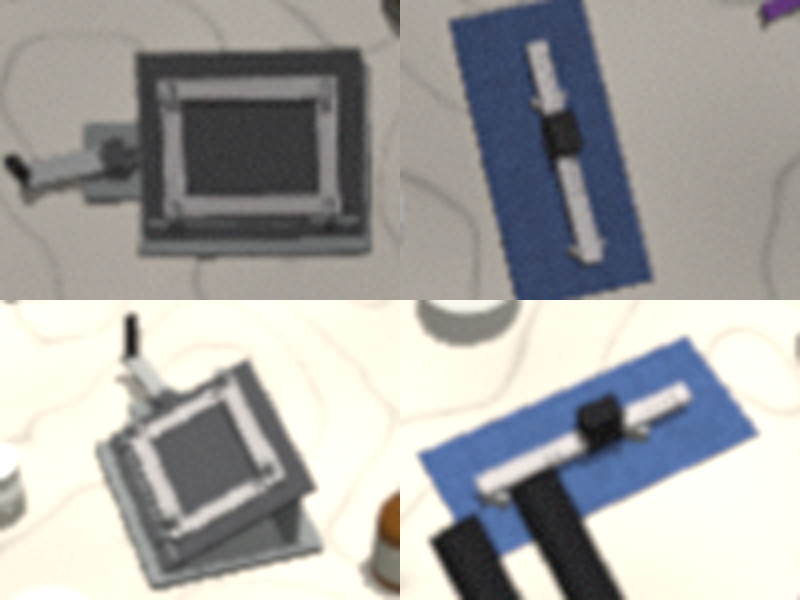

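Both camera views now give 163.6 and 164.0 mm for the diagonals. The rule lies flat on its mat, with its grip at crop (563,133) and hook at (590,255), top view. One independent check: single-view angles on the board plane.

```bash
sed -i 's/^T=avg.*$/T,S=pickle.load(open("ts2.pkl","rb"))/' m4.py; cat > m5.py <<'E'
import io,contextlib
import m3
from m3 import *
from plan import xb,yb,zb,C
old=(m3.Ti,m3.To,m3.Si,m3.So)
with contextlib.redirect_stdout(io.StringIO()): import m4
def ang(c,E):
    g=cv2.cvtColor(c['image'],cv2.COLOR_BGR2GRAY).astype(np.float32);o=[]
    q=quadof(g,E)
    X=[]
    for u in q:
        a,d=ray(c,u);X.append(a+d*((C+.011*zb-a)@zb)/(d@zb))
    b=np.array([[(x-C)@xb,(x-C)@yb] for x in X]) # LL LR HR HL
    an=lambda v:np.arctan2(v[1],v[0])
    return np.array([an(b[3]-b[0]),an(b[2]-b[1]),an(b[0]-b[1])-np.pi/2,an(b[3]-b[2])-np.pi/2])
for n,pk,ed in(('before','ts.pkl',old),('after','ts2.pkl',(m3.Ti,m3.To,m3.Si,m3.So))):
    T,S=pickle.load(open(pk,'rb'));A=[ang(T,ed[0]),ang(T,ed[1]),ang(S,ed[2]),ang(S,ed[3])]
    print(n);[print(a,'lean',a[:2].mean()-a[2:].mean()) for a in A]
E
python3 m5.py
```

```text
before
[ 0.0522  0.0705 -0.0013 -0.0184] lean 0.07122800567643597
[0.0498 0.0656 0.0022 0.0223] lean 0.04544159478629173
[0.0596 0.0462 0.0043 0.0084] lean 0.04651633013052375
[-0.0582  0.0534  0.0095 -0.0051] lean -0.004635280331304087
after
[ 0.0234  0.0304 -0.0004 -0.0181] lean 0.036155011192933836
[-0.0268 -0.0166  0.0015  0.0146] lean -0.02976127412975795
[-0.0085 -0.0322  0.0039  0.0064] lean -0.025484899527714898
[-0.1872  0.0047  0.0089  0.0119] lean -0.10164322155194723
```

Edge fits near the studs are noisy. I'll fit the bright ridge (centroid) along the mid-length of each bar instead.

```bash
cat > m6.py <<'E'
from m3 import *
from plan import xb,yb,zb,C,ST
th0={'before':.06,'after':0.}
def ridge(c,g,A,B):
    # A,B: board-plane end points (3D, on bar centreline) -> refined angle in board plane
    out=[]
    for it in range(3):
        a,b=proj(c,[A,B]);d=(b-a)/np.linalg.norm(b-a);n=np.array([-d[1],d[0]]);o=np.arange(-4.2,4.21,.1);pts=[]
        for s in np.linspace(.22,.78,50):
            m=a+s*(b-a);xy=(m+o[:,None]*n).astype(np.float32);v=cv2.remap(g,xy[None,:,0],xy[None,:,1],cv2.INTER_LINEAR)[0]
            t=(np.percentile(v,10)+v.max())/2; k=np.argmax(v*(abs(o)<2.5)); i=j=k
            while i>0 and v[i-1]>t:i-=1
            while j<len(v)-1 and v[j+1]>t:j+=1
            pts.append(m+n*(o[i]+o[j])/2)
        l=cv2.fitLine(np.float32(pts),cv2.DIST_HUBER,0,.01,.01).ravel()
        P2=[l[2:]+l[:2]*((e-l[2:])@l[:2]) for e in(a,b)]
        X=[]
        for u in P2:
            q,dd=ray(c,u);X.append(q+dd*((C+.011*zb-q)@zb)/(dd@zb))
        A,B=X
    v=B-A;res=np.std((np.array(pts)-l[2:])@[-l[1],l[0]])
    return np.arctan2(v@yb,v@xb),res
for nm,pk in(('before','ts.pkl'),('after','ts2.pkl')):
    T,S=pickle.load(open(pk,'rb'));th=th0[nm];sd=xb*np.cos(th)+yb*np.sin(th);h=.011*zb
    P={'LL':C-.05*(xb*np.cos(.06)+yb*np.sin(.06))+.065*yb+h,'LR':C-.05*(xb*np.cos(.06)+yb*np.sin(.06))-.065*yb+h}
    P['HL']=P['LL']+.1*sd;P['HR']=P['LR']+.1*sd
    for cn,c in(('T',T),('S',S)):
        g=cv2.cvtColor(c['image'],cv2.COLOR_BGR2GRAY).astype(np.float32)
        r4=[ridge(c,g,P[a],P[b]) for a,b in(('LL','HL'),('LR','HR'),('LR','LL'),('HR','HL'))]
        a=np.array([x[0] for x in r4]);a[2:]-=np.pi/2
        print(nm,cn,'L R sill head',a,'res px',[round(float(x[1]),2) for x in r4],'lean',a[:2].mean()-a[2:].mean())
E
python3 m6.py
```

```text
before T L R sill head [0.0614 0.0703 0.0001 0.0043] res px [0.06, 0.04, 0.06, 0.04] lean 0.06366279596425722
before S L R sill head [ 0.0584  0.0668  0.0084 -0.0029] res px [0.06, 0.09, 0.11, 0.02] lean 0.05983927696342847
after T L R sill head [ 0.0007  0.0036  0.0046 -0.0037] res px [0.06, 0.03, 0.05, 0.04] lean 0.0016492548480060128
after S L R sill head [0.0013 0.0032 0.0056 0.0103] res px [0.06, 0.08, 0.11, 0.09] lean -0.005676848421126405
```

The ridge fits agree across both views: lean of about 0.062 rad before and 0.000 ± 0.005 after. The frame is square, the rule is on its mat and the robot is clear of everything.

```bash
python3 -c "
from plant import r
print(r.close_job())"
```

```text
the job is handed in; nothing more can be done
None
```

The job is handed in, with no verdict returned: both diagonals were spanned and held with the lever untouched (about 158.5 and 169.3 mm), the rule is back on its mat jaws down, and after a 0.4 rad clockwise lever swing the cameras show the frame square to about 0.005 rad.

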